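Re-rack the spice jars in reverse order

TASK

Move the four spice jars from the dark steel rack into the walnut rack, one jar to a well, in reverse order: the jar that now stands next to the old rack's purple end plate goes to the well farthest from the new rack's purple end plate, and so on, so that the one farthest from the purple end comes to stand next to it. Keep the jars upright, set each gently down onto the floor of its well without dropping it, and leave the canister and the bowl where they stand.

Things in the scene. Friction and masses are not known exactly. Their poses are not given: they have to be found in the camera images.
- old_rack: Fixed dark steel rack: tray 80 (x) x 292 (y) x 28 mm high with four wells 64 x 64 mm in a row along y, all full at the start. Origin: centre of the wells' row, on the counter. Well centres at x = 0, y = +105, +35, -35, -105 mm; floor at z = 8 mm; walls 8 mm, dividers 6 mm thick, to z = 28 mm. Purple end plate, 12 mm thick, 38 mm high, at the +y end: the purple end.
- new_rack: Walnut wood spice rack, fixed, empty at the start; the same shape, sizes, origin and axes as old_rack, with the purple end plate at its +y end as well. It may stand left or right of the old rack.
- red_jar: Glass spice jar with a red lid: upright cylinder 44 mm in diameter all the way up, 100 mm tall (the lid is the top 20 mm), about 0.18 kg, standing loose in a well of the old rack, up to 7 mm off the well's centre. Origin: centre of its underside, z up along the jar. It is round, so its x and y mean nothing.
- yellow_jar: Glass spice jar with a yellow lid: upright cylinder 44 mm in diameter all the way up, 100 mm tall (the lid is the top 20 mm), about 0.18 kg, standing loose in a well of the old rack, up to 7 mm off the well's centre. Origin: centre of its underside, z up along the jar. It is round, so its x and y mean nothing.
- green_jar: Glass spice jar with a green lid: upright cylinder 44 mm in diameter all the way up, 100 mm tall (the lid is the top 20 mm), about 0.18 kg, standing loose in a well of the old rack, up to 7 mm off the well's centre. Origin: centre of its underside, z up along the jar. It is round, so its x and y mean nothing.
- blue_jar: Glass spice jar with a blue lid: upright cylinder 44 mm in diameter all the way up, 100 mm tall (the lid is the top 20 mm), about 0.18 kg, standing loose in a well of the old rack, up to 7 mm off the well's centre. Origin: centre of its underside, z up along the jar. It is round, so its x and y mean nothing.
- red_clip: Red plastic label clip, fixed, 16 (x) x 40 (y) x 14 mm high, on the counter against the +x long side of the old rack, by the well where the red-lidded jar stands at the start: it stays as the record of the old order. Origin: centre of its underside; axes parallel to the old rack's; that well's centre lies 49 mm from it along its -x.
- yellow_clip: Yellow plastic label clip, fixed, 16 (x) x 40 (y) x 14 mm high, on the counter against the +x long side of the old rack, by the well where the yellow-lidded jar stands at the start: it stays as the record of the old order. Origin: centre of its underside; axes parallel to the old rack's; that well's centre lies 49 mm from it along its -x.
- green_clip: Green plastic label clip, fixed, 16 (x) x 40 (y) x 14 mm high, on the counter against the +x long side of the old rack, by the well where the green-lidded jar stands at the start: it stays as the record of the old order. Origin: centre of its underside; axes parallel to the old rack's; that well's centre lies 49 mm from it along its -x.
- blue_clip: Blue plastic label clip, fixed, 16 (x) x 40 (y) x 14 mm high, on the counter against the +x long side of the old rack, by the well where the blue-lidded jar stands at the start: it stays as the record of the old order. Origin: centre of its underside; axes parallel to the old rack's; that well's centre lies 49 mm from it along its -x.
- canister: Bystander: loose glass canister with a wooden lid, 92 mm in diameter, 110 mm tall, beyond the racks. Origin: centre of the underside. To be left alone.
- bowl: Bystander: loose white bowl, rim 100 mm in diameter, 50 mm tall, beyond the racks. Origin: centre of the underside. To be left alone.

How it is judged:
By the outcome, as a careful person would: the job done as asked, in the order asked, and still so for the second after the job is handed in, with the robot touching nothing.
It also fails if it takes over 106 s, if anything falls off the work surface, if the arm or the gripper's body presses on something with over 40 N, if the wrist force passes 120 N, or if a joint passes its speed limit or range.

ROBOT

A 7-joint arm with a two-finger parallel gripper is mounted at the origin on the work surface. World frame = base frame: x ahead of the robot, y to its left, z up, the work surface at z = 0. Lengths are in m, angles in rad, forces in N, time in s.
With the tool pointing down it reaches from about 0.4 to 0.875 m from the base axis. Payload 4.4 kg.
Tool frame: the origin (TCP) lies midway between the tips of the shut fingers; the grasp point (between the pads) lies 19 mm behind it; z points along the fingers, y is the line along which they close (so a half turn about z gives the same grasp; the last joint's range is limited). The gripper opens to 85 mm and grips with 20 to 120 N. Pads are 22 mm wide; open, the fingers measure 114 mm over their backs; the gripper's body (76 mm by 85 mm) begins 54 mm behind the grasp point. The pads swing forward as they close: fully open they stand 13 mm farther back than shut.
Start: joints at [-1.311, 0.628, 0.038, 1.517, -0.027, 0.996, -0.02], TCP at [0.208, 0.616, 0.231] pointing down, gripper open.
Joint ranges: [-3.06, 3.06], [-0.37, 2.12], [-1.25, 1.32], [0.18, 2.47], [-1.1, 4.24], [0.23, 1.98], [-2.94, 2.94]. Speed limits (rad/s): [2.57, 2.57, 3.14, 3.14, 3.14, 3.14, 3.14].

INTERFACE

Orientations are given as a unit quaternion [w, x, y, z].
In Python, from plant import state, read_camera, finish_job gives the robot as it stands.
- The arm moves only by the tool drive_tool, never from a script. Its argument "moves" is a list of rows, each an object of numbers: "hand": the finger opening in mm, from 0 to 85.4; "tx", "ty", "tz": the shift along the tool's x, y, z in mm; "rx", "ry", "rz": the turn, a rotation vector about the tool's x, y, z in degrees. A call has 1 to 5 rows; each row shifts and turns the commanded pose from where the row before left it, along the tool's axes as they then stand; what a row does not reach is not made up. A row lasts 1/10 s, in which the tool goes at most 50 mm and 8.59 degrees, less where a joint would pass 70% of its speed; a pose out of reach is approached as far as the arm can. A call with a gripper value outside its range is refused whole. The fingers move at their own pace and stop on an object; the grip force is fixed at half the most. Time passes only in rows, so rows that do not move let the fingers close. It gives the time, the measured TCP pose, the force, the opening and the grip force at its end, in the units of the state.
- state(): the state, without advancing time (a new reading comes with each control period).
- read_camera(name): name is "scene" or "top" or "wrist"; returns a dict with "color" (480x640x3 uint8, red, green, blue), "range_z" (480x640 float32, m along the optical axis (not along the pixel's ray), 0 where there is no reading), "intrinsics" (3x3 intrinsics, pixels), "R" (3x3) and "t" (3): a world point X has camera coordinates R X + t. Camera axes: x right, y down, z forward; pixel columns grow to the right and rows downward; lengths in m; the calibration is good to about 2 mm. A picture is of the moment at which its call begins.
- finish_job(): hands the job in; it is judged then, once.
The state is a dict: "clock": time; "q": joint angles; "qd": joint speeds; "tau": joint torques, N m; "ee_pos": TCP position; "tool_rot": TCP orientation; "wrist_force": force on the tool from outside, world axes, zero at the start; "moment": the same for the moment, N m; "width": finger opening in m; "gripper_force": force on a finger pad.
Only numpy, scipy, OpenCV 4.12 (cv2) and the standard library are available. Lean on these libraries where they do the work, as an engineer would, in place of code of your own. Each camera call takes 0.05 s, during which the arm holds its last target. There are 200 camera calls.

## Working session

There is one attempt and no reset: what is moved stays moved. The work goes in short steps, Python scripts to look and compute and a tool call to move; the robot and the scene stay as the last step left them, time stands still between calls to the robot, and variables do not carry over. Pictures are saved under pics/ and viewed, at most 14 in all, crops included, and the job is handed in when it is done.

Besides the shell and the picture viewer there is one more tool, called after "Call:" as name(argument=value, ...), one argument or row to a line, values as JSON. drive_tool: Moves the arm, as the interface text tells. Its arguments: {"type":"object","properties":{"moves":{"type":"array"}},"required":["moves"]}

```bash
ls; mkdir -p pics; python3 - <<'E'
from plant import state, read_camera
import cv2,numpy as np
s=state();print({k:np.round(v,4).tolist() for k,v in s.items()})
ims=[]
for n in ("scene","top"):
    c=read_camera(n);np.savez(f"pics/{n}0.npz",**c)
    cv2.imwrite(f"pics/{n}0.png",c["color"][:,:,::-1]);print(n,c["intrinsics"],c["R"],c["t"])
E
```

```text
pics
{'clock': 0.0, 'q': [-1.3108, 0.6294, 0.0384, 1.5184, -0.027, 0.9963, -0.02], 'qd': [0.0004, -0.0014, 0.0001, -0.0005, -0.0006, 0.0001, 0.0013], 'tau': [-0.0002, -56.3399, 1.2261, -19.3447, 0.0111, 0.0103, -0.0], 'ee_pos': [0.2078, 0.6152, 0.2304], 'tool_rot': [-0.0002, 0.1622, 0.9868, -0.001], 'wrist_force': [-0.835, 0.0921, 0.2225], 'moment': [-0.0048, -0.0441, 0.0518], 'gripper_force': 0.0, 'width': 0.0852}
scene [[560.05984883   0.         325.74776477]
 [  0.         560.05984883 251.03760407]
 [  0.           0.           1.        ]] [[ 0.52814002  0.84908551  0.01104167]
 [ 0.72559635 -0.44449747 -0.52529224]
 [-0.44111004  0.28543965 -0.85085025]] [-0.29987883 -0.44891389  1.37232556]
top [[593.46998957   0.         323.55733096]
 [  0.         593.46998957 243.2633531 ]
 [  0.           0.           1.        ]] [[ 0.01602791 -0.99972201  0.01729184]
 [-0.98009734 -0.01913098 -0.19759357]
 [ 0.19786945 -0.01378067 -0.98013151]] [-0.03656422  0.60389022  0.94625511]
```

View pics/scene0.png

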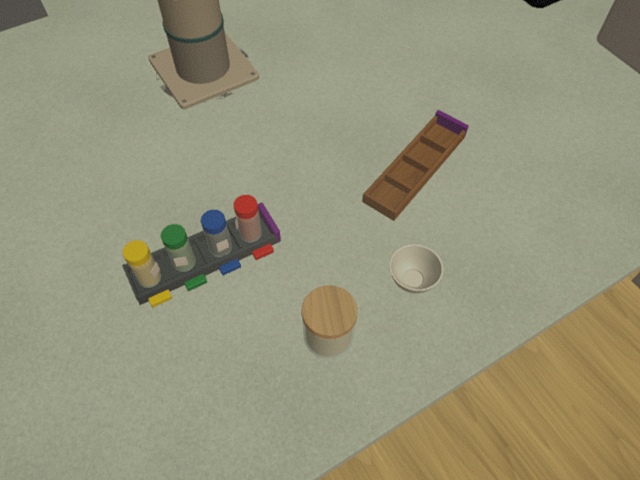

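View pics/top0.png

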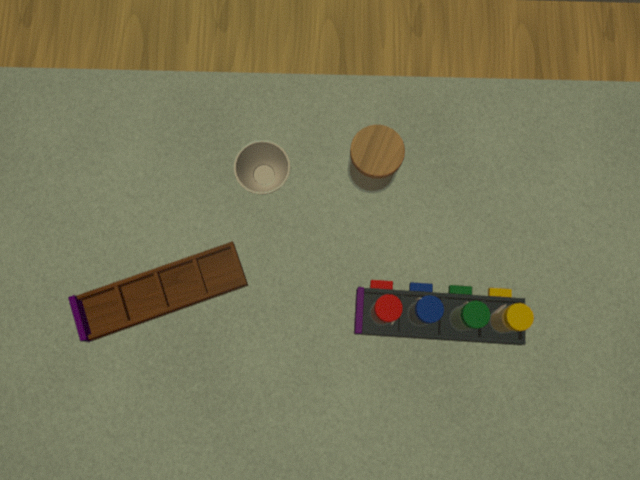

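The scene view shows red, blue, green, yellow lids from the purple end of the old rack, at (246,205), (213,221), (174,236) and (137,252). The walnut rack has its purple end at (452,120). The top view shows the same lids at (388,308), (429,309), (475,314) and (519,317). The walnut rack spans (80,318) to (240,263), with the purple end at the left. So red goes to the well farthest from purple, and yellow next to it.

```bash
cat > h.py <<'E'
import numpy as np,cv2
def load(n): return dict(np.load(f"pics/{n}.npz"))
def world(c,u,v,z):            # pixel + optical depth -> world
    K=c["intrinsics"];p=np.stack([(u-K[0,2])/K[0,0]*z,(v-K[1,2])/K[1,1]*z,z],-1)
    return (p-c["t"])@c["R"]
def onplane(c,u,v,h):
    u=np.asarray(u,float);v=np.asarray(v,float);o=-c["R"].T@c["t"]
    d=world(c,u,v,np.ones_like(u))-o
    return o+d*((h-o[2])/d[...,2])[...,None]
def proj(c,X):
    p=np.asarray(X)@c["R"].T+c["t"];K=c["intrinsics"];q=p@K.T
    return q[...,:2]/q[...,2:]
def cloud(c):
    v,u=np.mgrid[:480,:640];return world(c,u.astype(float),v.astype(float),c["range_z"].astype(float))
HUE={"red":(-6,6),"yellow":(22,30),"green":(50,75),"blue":(105,122),"purple":(135,160)}
def mask(c,col,vmin=60,smin=130):
    h=cv2.cvtColor(c["color"],cv2.COLOR_RGB2HSV).astype(int);H=h[...,0];lo,hi=HUE[col]
    m=((H>=lo)&(H<=hi)|(H>=lo+180))if lo<0 else (H>=lo)&(H<=hi)
    return m&(h[...,1]>smin)&(h[...,2]>vmin)
def tri(c1,p1,c2,p2):
    P=[c["intrinsics"]@np.c_[c["R"],c["t"]] for c in(c1,c2)]
    X=cv2.triangulatePoints(P[0],P[1],np.float64(p1).reshape(2,1),np.float64(p2).reshape(2,1))[:,0];return X[:3]/X[3]
E
python3 - <<'E'
from h import *
np.set_printoptions(precision=4,suppress=True)
C={n:load(n+"0") for n in("scene","top")}
W={n:cloud(c) for n,c in C.items()}
for col in("red","blue","green","yellow"):
    for n in C:
        m=mask(C[n],col);w=W[n][m];w=w[C[n]["range_z"][m]>0]
        top=w[w[:,2]>0.09]; zt=np.median(top[top[:,2]>np.percentile(top[:,2],40)][:,2])
        t=top[abs(top[:,2]-zt)<.004];(cx,cy),r=cv2.minEnclosingCircle(t[:,:2].astype(np.float32)*1000)
        cl=w[(w[:,2]<.03)&(w[:,2]>.008)];print(col,n,len(t),"zt",zt,"c",round(cx,1),round(cy,1),"r",round(r,1),"mean",t[:,:2].mean(0),"clip",len(cl),np.median(cl,0) if len(cl) else "")
for n in C:
    m=mask(C[n],"purple",30,80)&(C[n]["range_z"]>0);w=W[n][m]
    for nm,s in(("new",w[:,1]>.2),("old",w[:,1]<.2)):
        q=w[s&(w[:,2]>.03)];
        if len(q)<5: print(n,nm,len(q));continue
        r=cv2.minAreaRect(q[:,:2].astype(np.float32)*1000);print(n,"purple",nm,len(q),np.median(q[:,2]),r)
    # rack tops
    h=cv2.cvtColor(C[n]["color"],cv2.COLOR_RGB2HSV);w=W[n]
    ok=(C[n]["range_z"]>0)&(w[...,2]>.02)&(w[...,2]<.034)
    for nm,hint in(("new",(w[...,1]>.12)&(w[...,0]<.56)&(w[...,0]>.25)),("old",(w[...,1]<.02)&(w[...,0]<.52)&(w[...,0]>.25))):
        mm=(ok&hint).astype(np.uint8)
        k,l,st,_=cv2.connectedComponentsWithStats(mm);q=w[l==1+np.argmax(st[1:,4])]
        print(n,nm,len(q),np.median(q[:,2]),cv2.minAreaRect(q[:,:2].astype(np.float32)*1000))
E
```

```text
red scene 364 zt 0.10628043320235867 c 495.9 -132.2 r 22.6 mean [ 0.4971 -0.1319] clip 157 [ 0.5457 -0.1314  0.0119]
red top 573 zt 0.10774188510880131 c 492.8 -129.6 r 22.1 mean [ 0.4927 -0.1296] clip 214 [ 0.5413 -0.1307  0.0133]
blue scene 358 zt 0.10638839825631964 c 496.7 -196.9 r 22.1 mean [ 0.4969 -0.197 ] clip 147 [ 0.5424 -0.2008  0.0116]
blue top 562 zt 0.10778291056574282 c 492.6 -195.0 r 22.0 mean [ 0.4922 -0.1952] clip 165 [ 0.539  -0.1991  0.0129]
green scene 345 zt 0.10652479461898562 c 489.1 -270.6 r 21.5 mean [ 0.4899 -0.2706] clip 152 [ 0.5401 -0.2708  0.0118]
green top 549 zt 0.10771342184199831 c 484.9 -269.2 r 21.8 mean [ 0.4852 -0.2688] clip 147 [ 0.5353 -0.2675  0.0128]
yellow scene 430 zt 0.10639984838389673 c 486.0 -339.9 r 23.0 mean [ 0.4869 -0.3402] clip 192 [ 0.5361 -0.3397  0.0117]
yellow top 580 zt 0.10746042723879302 c 482.2 -338.5 r 22.2 mean [ 0.4824 -0.3381] clip 214 [ 0.5316 -0.34    0.0126]
scene purple new 178 0.03487073902389299 ((477.15386962890625, 385.0963134765625), (77.42886352539062, 16.016464233398438), 22.50921630859375)
scene purple old 
[... 231 characters left out ...]
140625), 20.6636905670166)
scene old 167 0.025401408436103935 ((482.0887451171875, -236.6328125), (30.32120132446289, 71.03204345703125), 71.4457778930664)
top purple new 354 0.03708852053236711 ((473.14154052734375, 386.224609375), (79.02449035644531, 12.519359588623047), 20.73003578186035)
top purple old 327 0.03688749584334413 ((494.9319152832031, -88.93859100341797), (12.073925018310547, 78.4585189819336), 87.18126678466797)
top new 1821 0.02687602364764178 ((521.1410522460938, 261.6658020019531), (81.0508041381836, 277.5639953613281), 20.832609176635742)
top old 1077 0.02646812517077017 ((481.92987060546875, -234.40489196777344), (277.9692077636719, 67.7429428100586), 87.16820526123047)
```

```bash
python3 - <<'E'
from h import *
np.set_printoptions(precision=1,suppress=True)
C={n:load(n+"0") for n in("scene","top")}
box={"new":(.42,.66,.09,.42),"old":(.40,.555,-.42,-.06)}
for n,c in C.items():
    w=cloud(c)
    for nm,(a,b,e,f) in box.items():
        m=(c["range_z"]>0)&(w[...,0]>a)&(w[...,0]<b)&(w[...,1]>e)&(w[...,1]<f)
        rim=m&(w[...,2]>.021)&(w[...,2]<.045)
        k,l,st,_=cv2.connectedComponentsWithStats(rim.astype(np.uint8),connectivity=8)
        q=w[l==1+np.argmax(st[1:,4])]*1000
        r=cv2.minAreaRect(q[:,:2].astype(np.float32));P=w[mask(c,"purple",30,80)&rim]*1000;p=P[:,:2].mean(0)
        d=p-np.array(r[0]);ax=[np.array([np.cos(np.radians(r[2]+k)),np.sin(np.radians(r[2]+k))])for k in(0,90,180,270)]
        L=max(ax,key=lambda x:x@d);X=np.array([L[1],-L[0]])
        s=q[:,:2]@L;far=s.min();near=s.max();mid=np.array(r[0])@X
        print(n,nm,"size",np.array(r[1]),"xaxis deg",np.degrees(np.arctan2(X[1],X[0])),"rim z",np.median(q[:,2]),"plate ctr from far",p@L-far,"len",near-far,
          "origin(far+146)",L*(far+145.5)+X*mid)
        # wells' floors
        if nm=="new":
            O=L*(far+145.5)+X*mid
            g=w[m]*1000;gl=np.c_[(g[:,:2]-O)@X,(g[:,:2]-O)@L,g[:,2]]
            for y in(105,35,-35,-105):
                fl=gl[(abs(gl[:,0])<30)&(abs(gl[:,1]-y)<30)];print(y,"floor z",np.percentile(fl[:,2],[10,50]))
            dv=gl[(abs(gl[:,0])<24)&(gl[:,2]>22)]
            for y in(70,0,-70):
                t=dv[abs(dv[:,1]-y)<15];print("div",y,t[:,1].mean(),len(t))
# clip-based old rack fit
from math import atan2
E
```

```text
scene new size [ 81.6 295.7] xaxis deg 20.951402664184574 rim z 25.635981705203214 plate ctr from far 284.6166415069029 len 295.6959184045617 origin(far+146) [526.7 252.4]
105 floor z [3.5 6. ]
35 floor z [3.7 6. ]
-35 floor z [3.8 6.1]
-105 floor z [3.7 5.9]
div 70 68.51124458551269 69
div 0 -1.4684702644057868 66
div -70 -71.37901581669696 75
scene old size [291.9  83.9] xaxis deg -2.944198608398441 rim z 25.738435034730553 plate ctr from far 285.635441830486 len 291.88075191277983 origin(far+146) [ 492.2 -231.1]
top new size [ 81.1 292.8] xaxis deg 20.83260917663574 rim z 27.373190273358134 plate ctr from far 283.8155044475677 len 292.7801053429564 origin(far+146) [523.4 255.8]
105 floor z [5.3 7.7]
35 floor z [5.1 7.6]
-35 floor z [5.1 7.5]
-105 floor z [4.8 7.4]
div 70 67.15398499007958 122
div 0 -2.634923050801175 110
div -70 -72.59091558359755 107
top old size [291.2  80.2] xaxis deg -2.7434387207031237 rim z 26.951610823276624 plate ctr from far 285.2976069981588 len 291.17471521994815 origin(far+146) [ 488.6 -228.3]
```

```bash
cat > plan.py <<'E'
# python3 plan.py x y z(mm) heading(deg of tool y) nrows [more waypoints ...] : prints rows in tool axes
import sys,numpy as np
from scipy.spatial.transform import Rotation as R
from plant import state
s=state();p=np.array(s["ee_pos"])*1000;q=np.array(s["tool_rot"]);r=R.from_quat(np.roll(q,-1))
def down(h): a=np.radians(h);y=np.array([np.cos(a),np.sin(a),0]);z=np.array([0,0,-1.]);return R.from_matrix(np.c_[np.cross(y,z),y,z])
y=r.as_matrix()[:,1];print("at",p.round(1),"heading",np.degrees(np.arctan2(y[1],y[0])).round(1),"t",round(float(s["clock"]),2),"w",s["width"],"F",np.round(s["wrist_force"],1))
a=list(map(float,sys.argv[1:]));k=0
while a:
    x,yy,z,h,n=a[:5];a=a[5:];T=np.array([x,yy,z])
    for i in range(int(n),0,-1):
        d=r.inv().apply((T-p)/i).round(0);w=np.degrees(((r.inv()*down(h)).as_rotvec())/i).round(1)
        p=p+r.apply(d);r=r*R.from_rotvec(np.radians(w));k+=1
        print("{"+",".join(f'"{n}":{v:g}' for n,v in zip(("tx","ty","tz","rx","ry","rz"),[*d,*w]) if v)+"}",end="\n" if k%5==0 else ",")
    print(" ->",p.round(1))
E
python3 plan.py 450 350 200 35 10 494.5 -130.9 150 -2.8 10
```

```text
at [207.9 615.3 230.5] heading 71.3 t 0.1 w 0.08563180818808315 F [-0.3  0.3 -0.3]
{"tx":-31,"ty":-17,"tz":3,"rz":3.6},{"tx":-33,"ty":-15,"tz":3,"rz":3.6},{"tx":-33,"ty":-13,"tz":3,"rz":3.6},{"tx":-34,"ty":-11,"tz":3,"rz":3.6},{"tx":-35,"ty":-9,"tz":3,"rz":3.7}
{"tx":-35,"ty":-7,"tz":3,"rz":3.6},{"tx":-36,"ty":-5,"tz":3,"rz":3.7},{"tx":-36,"ty":-2,"tz":3,"rz":3.6},{"tx":-36,"tz":3,"rz":3.7},{"tx":-36,"ty":2,"tz":4,"rx":-0.1,"ry":0.1,"rz":3.6}
 -> [450.1 350.1 199.8]
{"tx":-42,"ty":-24,"tz":5,"rz":3.8},{"tx":-43,"ty":-21,"tz":5,"rz":3.8},{"tx":-45,"ty":-18,"tz":5,"rz":3.8},{"tx":-46,"ty":-15,"tz":5,"rz":3.8},{"tx":-47,"ty":-12,"tz":5,"rz":3.8}
{"tx":-47,"ty":-9,"tz":5,"rz":3.8},{"tx":-48,"ty":-6,"tz":5,"rz":3.8},{"tx":-48,"ty":-3,"tz":5,"rz":3.7},{"tx":-49,"tz":5,"rz":3.8},{"tx":-48,"ty":4,"tz":4,"rz":3.7}
 -> [ 494.5 -130.9  150.4]
```

Call:
drive_tool(
  moves=[
    {"tx": -31, "ty": -17, "tz": 3, "rz": 3.6},
    {"tx": -33, "ty": -15, "tz": 3, "rz": 3.6},
    {"tx": -33, "ty": -13, "tz": 3, "rz": 3.6},
    {"tx": -34, "ty": -11, "tz": 3, "rz": 3.6},
    {"tx": -35, "ty": -9, "tz": 3, "rz": 3.7},
  ],
)

```text
invalid input
```

Call:
drive_tool(
  moves=[
    {"tx": -35, "ty": -7, "tz": 3, "rz": 3.6},
    {"tx": -36, "ty": -5, "tz": 3, "rz": 3.7},
    {"tx": -36, "ty": -2, "tz": 3, "rz": 3.6},
    {"tx": -36, "tz": 3, "rz": 3.7},
    {"tx": -36, "ty": 2, "tz": 4, "rz": 3.6},
  ],
)

```text
invalid input
```

Call:
drive_tool(
  moves=[
    {"hand": 85, "tx": -31, "ty": -17, "tz": 3, "rx": 0, "ry": 0, "rz": 3.6},
    {"hand": 85, "tx": -33, "ty": -15, "tz": 3, "rx": 0, "ry": 0, "rz": 3.6},
    {"hand": 85, "tx": -33, "ty": -13, "tz": 3, "rx": 0, "ry": 0, "rz": 3.6},
    {"hand": 85, "tx": -34, "ty": -11, "tz": 3, "rx": 0, "ry": 0, "rz": 3.6},
    {"hand": 85, "tx": -35, "ty": -9, "tz": 3, "rx": 0, "ry": 0, "rz": 3.7},
  ],
)

```text
clock: 0.6
ee_pos: [0.3301, 0.4831, 0.2159]
tool_rot: [-0.0, 0.317, 0.949, -0.0]
wrist_force: [0.5, 0.0, 0.3]
width: 0.0847
gripper_force: 0.0
```

Call:
drive_tool(
  moves=[
    {"hand": 85, "tx": -35, "ty": -7, "tz": 3, "rx": 0, "ry": 0, "rz": 3.6},
    {"hand": 85, "tx": -36, "ty": -5, "tz": 3, "rx": 0, "ry": 0, "rz": 3.7},
    {"hand": 85, "tx": -36, "ty": -2, "tz": 3, "rx": 0, "ry": 0, "rz": 3.6},
    {"hand": 85, "tx": -36, "ty": 0, "tz": 3, "rx": 0, "ry": 0, "rz": 3.7},
    {"hand": 85, "tx": -36, "ty": 2, "tz": 4, "rx": 0, "ry": 0, "rz": 3.6},
  ],
)

```text
clock: 1.1
ee_pos: [0.4509, 0.3495, 0.2]
tool_rot: [-0.0, 0.463, 0.887, -0.0]
wrist_force: [0.3, 0.9, -0.3]
width: 0.0852
gripper_force: 0.0
```

Call:
drive_tool(
  moves=[
    {"hand": 85, "tx": -42, "ty": -24, "tz": 5, "rx": 0, "ry": 0, "rz": 3.8},
    {"hand": 85, "tx": -43, "ty": -21, "tz": 5, "rx": 0, "ry": 0, "rz": 3.8},
    {"hand": 85, "tx": -45, "ty": -18, "tz": 5, "rx": 0, "ry": 0, "rz": 3.8},
    {"hand": 85, "tx": -46, "ty": -15, "tz": 5, "rx": 0, "ry": 0, "rz": 3.8},
    {"hand": 85, "tx": -47, "ty": -12, "tz": 5, "rx": 0, "ry": 0, "rz": 3.8},
  ],
)

```text
clock: 1.6
ee_pos: [0.4729, 0.1085, 0.175]
tool_rot: [-0.0, 0.602, 0.798, -0.0]
wrist_force: [-0.0, -0.3, 0.4]
width: 0.0853
gripper_force: 0.0
```

Call:
drive_tool(
  moves=[
    {"hand": 85, "tx": -47, "ty": -9, "tz": 5, "rx": 0, "ry": 0, "rz": 3.8},
    {"hand": 85, "tx": -48, "ty": -6, "tz": 5, "rx": 0, "ry": 0, "rz": 3.8},
    {"hand": 85, "tx": -48, "ty": -3, "tz": 5, "rx": 0, "ry": 0, "rz": 3.7},
    {"hand": 85, "tx": -49, "ty": 0, "tz": 5, "rx": 0, "ry": 0, "rz": 3.8},
    {"hand": 85, "tx": -48, "ty": 4, "tz": 4, "rx": 0, "ry": 0, "rz": 3.7},
  ],
)

```text
clock: 2.1
ee_pos: [0.4942, -0.1322, 0.1508]
tool_rot: [-0.0, 0.725, 0.689, -0.0]
wrist_force: [1.3, -0.3, -0.2]
width: 0.0848
gripper_force: 0.0
```

```bash
python3 - <<'E'
from plant import read_camera
import numpy as np,cv2
from h import *
c=read_camera("wrist");np.savez("pics/w1.npz",**c);cv2.imwrite("pics/w1.png",c["color"][:,:,::-1])
w=cloud(c)
for col in("red","blue","green"):
    m=mask(c,col)&(c["range_z"]>0);t=w[m];t=t[(t[:,2]>.09)]
    if len(t)<50: continue
    zt=np.percentile(t[:,2],80);t=t[abs(t[:,2]-zt)<.004];print(col,len(t),zt,t.mean(0),cv2.minEnclosingCircle(t[:,:2].astype(np.float32)*1000))
E
python3 plan.py 494.5 -130.9 100 -2.8 1 494.5 -130.9 60 -2.8 1
```

```text
red 4022 0.10921881125039969 [ 0.49480221 -0.12870125  0.10870409] ((494.8070068359375, -129.71461486816406), 22.022302627563477)
blue 3079 0.1091441238521884 [ 0.49453509 -0.19390183  0.10864721] ((494.5643005371094, -195.6927490234375), 22.27663230895996)
at [ 494.6 -143.2  151.2] heading -3.7 t 2.15 w 0.08524767371286718 F [ 1.9 -6.9 -0.1]
{"tx":13,"ty":-1,"tz":51,"rx":0.2,"ry":0.5,"rz":-0.9}, -> [ 494.6 -130.6  100.1]
{"tz":40}, -> [ 494.6 -130.6   60.1]
```

Call:
drive_tool(
  moves=[
    {"hand": 85, "tx": 0, "ty": 0, "tz": 0, "rx": 0, "ry": 0, "rz": 0},
    {"hand": 85, "tx": 0, "ty": 0, "tz": 0, "rx": 0, "ry": 0, "rz": 0},
    {"hand": 85, "tx": 0, "ty": 0, "tz": 0, "rx": 0, "ry": 0, "rz": 0},
  ],
)

```text
clock: 2.45
ee_pos: [0.4946, -0.1283, 0.1511]
tool_rot: [-0.001, 0.723, 0.691, 0.0]
wrist_force: [0.4, 0.7, 0.4]
width: 0.0851
gripper_force: 0.0
```

```bash
python3 plan.py 494.7 -130.4 100 -2.8 2 494.7 -130.4 60 -2.8 3
```

```text
at [ 494.6 -128.3  151.1] heading -2.6 t 2.45 w 0.08510319357214773 F [0.4 0.7 0.4]
{"tx":-1,"tz":26,"rz":0.1},{"tx":-1,"tz":25,"ry":-0.1,"rz":0.1}, -> [ 494.5 -130.3  100.1]
{"tz":13},{"tz":14},{"tz":13}
 -> [ 494.4 -130.3   60.1]
```

View pics/w1.png

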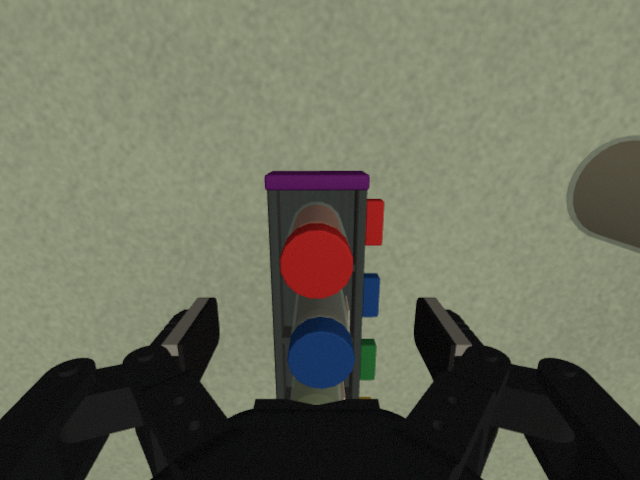

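The wrist view shows the red lid at (317,260) and the blue lid at (321,352), with the fingers straddling the row on both sides. The rack's x axis lies along the closing line. Descending.

Call:
drive_tool(
  moves=[
    {"hand": 85, "tx": 0, "ty": 0, "tz": 25, "rx": 0, "ry": 0, "rz": 0},
    {"hand": 85, "tx": 0, "ty": 0, "tz": 25, "rx": 0, "ry": 0, "rz": 0},
    {"hand": 85, "tx": 0, "ty": 0, "tz": 20, "rx": 0, "ry": 0, "rz": 0},
    {"hand": 85, "tx": 0, "ty": 0, "tz": 15, "rx": 0, "ry": 0, "rz": 0},
    {"hand": 85, "tx": 0, "ty": 0, "tz": 6, "rx": 0, "ry": 0, "rz": 0},
  ],
)

```text
clock: 2.95
ee_pos: [0.4941, -0.1281, 0.0591]
tool_rot: [-0.001, 0.723, 0.691, -0.0]
wrist_force: [-0.5, 0.2, 0.9]
width: 0.0848
gripper_force: 0.0
```

Call:
drive_tool(
  moves=[
    {"hand": 36, "tx": 0, "ty": 0, "tz": 0, "rx": 0, "ry": 0, "rz": 0},
    {"hand": 36, "tx": 0, "ty": 0, "tz": 0, "rx": 0, "ry": 0, "rz": 0},
    {"hand": 36, "tx": 0, "ty": 0, "tz": 0, "rx": 0, "ry": 0, "rz": 0},
    {"hand": 36, "tx": 0, "ty": 0, "tz": 0, "rx": 0, "ry": 0, "rz": 0},
    {"hand": 36, "tx": 0, "ty": 0, "tz": 0, "rx": 0, "ry": 0, "rz": 0},
  ],
)

```text
clock: 3.45
ee_pos: [0.4951, -0.1302, 0.0613]
tool_rot: [0.0, 0.724, 0.69, 0.001]
wrist_force: [-0.6, 1.1, 6.6]
width: 0.043
gripper_force: 60.3
```

```bash
python3 plan.py 494.5 -130 185 -2.8 5 503 -98 185 -1 2 553 120 185 18 7 563.3 154.1 185 20.9 3
```

```text
at [ 495.1 -130.2   61.3] heading -2.8 t 3.45 w 0.043027448647744215 F [-0.6  1.1  6.6]
{"tz":-25},{"tz":-25},{"tz":-25},{"tz":-24},{"tz":-25,"rx":0.1}
 -> [ 495.  -130.2  185.3]
{"tx":16,"ty":3,"rz":-0.9},{"tx":16,"ty":4,"rz":-0.9}, -> [503.3 -98.5 185.3]
{"tx":31,"ty":7,"rz":-2.7},{"tx":31,"ty":8,"rz":-2.7},{"tx":31,"ty":9,"rz":-2.7}
{"tx":30,"ty":11,"rz":-2.7},{"tx":30,"ty":12,"rz":-2.7},{"tx":29,"ty":14,"rz":-2.7},{"tx":28,"ty":15,"rz":-2.8}, -> [552.8 120.3 185.3]
{"tx":10,"ty":7,"rz":-1}
{"tx":9,"ty":7,"rz":-0.9},{"tx":10,"ty":7,"rz":-1}, -> [563.2 154.5 185.3]
```

Call:
drive_tool(
  moves=[
    {"hand": 36, "tx": 0, "ty": 0, "tz": -10, "rx": 0, "ry": 0, "rz": 0},
    {"hand": 36, "tx": 0, "ty": 0, "tz": -25, "rx": 0, "ry": 0, "rz": 0},
    {"hand": 36, "tx": 0, "ty": 0, "tz": -35, "rx": 0, "ry": 0, "rz": 0},
    {"hand": 36, "tx": 0, "ty": 0, "tz": -35, "rx": 0, "ry": 0, "rz": 0},
    {"hand": 36, "tx": 0, "ty": 0, "tz": -20, "rx": 0, "ry": 0, "rz": 0},
  ],
)

```text
clock: 3.95
ee_pos: [0.4954, -0.1308, 0.1883]
tool_rot: [0.001, 0.724, 0.69, 0.001]
wrist_force: [0.9, -0.4, -2.0]
width: 0.0427
gripper_force: 61.2
```

Call:
drive_tool(
  moves=[
    {"hand": 36, "tx": 16, "ty": 3, "tz": 0, "rx": 0, "ry": 0, "rz": -0.9},
    {"hand": 36, "tx": 16, "ty": 4, "tz": 0, "rx": 0, "ry": 0, "rz": -0.9},
    {"hand": 36, "tx": 31, "ty": 7, "tz": 0, "rx": 0, "ry": 0, "rz": -2.7},
    {"hand": 36, "tx": 31, "ty": 8, "tz": 0, "rx": 0, "ry": 0, "rz": -2.7},
    {"hand": 36, "tx": 31, "ty": 9, "tz": 0, "rx": 0, "ry": 0, "rz": -2.7},
  ],
)

```text
clock: 4.45
ee_pos: [0.5231, -0.0016, 0.1835]
tool_rot: [-0.002, 0.66, 0.751, -0.001]
wrist_force: [0.5, 0.8, -2.4]
width: 0.0423
gripper_force: 61.2
```

Call:
drive_tool(
  moves=[
    {"hand": 36, "tx": 30, "ty": 11, "tz": 0, "rx": 0, "ry": 0, "rz": -2.7},
    {"hand": 36, "tx": 30, "ty": 12, "tz": 0, "rx": 0, "ry": 0, "rz": -2.7},
    {"hand": 36, "tx": 29, "ty": 14, "tz": 0, "rx": 0, "ry": 0, "rz": -2.7},
    {"hand": 36, "tx": 28, "ty": 15, "tz": 0, "rx": 0, "ry": 0, "rz": -2.8},
    {"hand": 36, "tx": 10, "ty": 7, "tz": 0, "rx": 0, "ry": 0, "rz": -1},
  ],
)

```text
clock: 4.95
ee_pos: [0.5545, 0.1383, 0.1831]
tool_rot: [-0.002, 0.577, 0.817, -0.0]
wrist_force: [-0.2, 0.6, -1.9]
width: 0.0431
gripper_force: 61.1
```

Call:
drive_tool(
  moves=[
    {"hand": 36, "tx": 9, "ty": 7, "tz": 0, "rx": 0, "ry": 0, "rz": -0.9},
    {"hand": 36, "tx": 10, "ty": 7, "tz": 0, "rx": 0, "ry": 0, "rz": -1},
    {"hand": 36, "tx": 0, "ty": 0, "tz": 0, "rx": 0, "ry": 0, "rz": 0},
    {"hand": 36, "tx": 0, "ty": 0, "tz": 0, "rx": 0, "ry": 0, "rz": 0},
    {"hand": 36, "tx": 0, "ty": 0, "tz": 0, "rx": 0, "ry": 0, "rz": 0},
  ],
)

```text
clock: 5.45
ee_pos: [0.5628, 0.1529, 0.1853]
tool_rot: [0.0, 0.568, 0.823, -0.0]
wrist_force: [0.9, -0.3, -1.8]
width: 0.0428
gripper_force: 61.1
```

```bash
python3 plan.py 563.3 154.1 80 20.9 4 563.3 154.1 66 20.9 1; python3 - <<'E'
from plant import read_camera
import cv2,numpy as np
for n in("wrist","top"):
    c=read_camera(n);np.savez(f"pics/{n}2.npz",**c);cv2.imwrite(f"pics/{n}2.png",c["color"][:,:,::-1])
E
```

```text
at [562.8 152.9 185.3] heading 20.8 t 5.45 w 0.04278204475626142 F [ 0.9 -0.3 -1.8]
{"tz":26},{"tz":26},{"tx":1,"tz":27},{"ty":1,"tz":26,"rz":-0.1}, -> [563.3 154.1  80.3]
{"tz":14}
 -> [563.3 154.1  66.3]
```

View pics/wrist2.png

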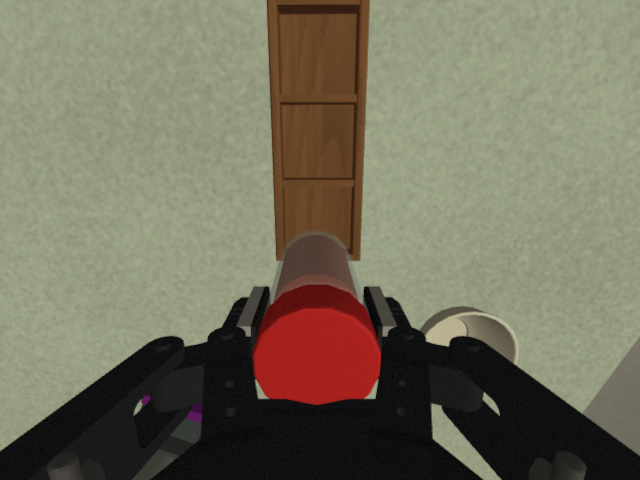

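The red jar is held centred at (317,345) over the last well. The walnut wells ahead of it are empty, with dividers at rows 98 and 182. I'll check the rack's position from this near view.

```bash
python3 - <<'E'
from h import *
np.set_printoptions(precision=1,suppress=True)
O=np.array([525.8,252.2]);a=np.radians(20.9);X=np.array([np.cos(a),np.sin(a)]);L=np.array([-X[1],X[0]])
c=load("wrist2");w=cloud(c)*1000;m=(c["range_z"]>0);g=w[m];uv=np.argwhere(m)
l=np.c_[(g[:,:2]-O)@X,(g[:,:2]-O)@L,g[:,2]]
for y in(70,0,-70):
    t=l[(abs(l[:,0])<24)&(abs(l[:,1]-y)<12)&(l[:,2]>24)&(l[:,2]<34)];print("div",y,len(t),t.mean(0) if len(t) else "")
t=l[(abs(l[:,0])<50)&(l[:,1]>-80)&(l[:,1]<100)&(l[:,2]>24)&(l[:,2]<34)];
for y in range(-60,90,30):
    q=t[abs(t[:,1]-y)<10][:,0];print(y,q.min(),q.max())
lid=l[mask(c,"red")[m]&(l[:,2]>150)];zt=np.percentile(lid[:,2],85);lid=lid[abs(lid[:,2]-zt)<4];print("lid",zt,cv2.minEnclosingCircle(lid[:,:2].astype(np.float32)))
E
```

```text
div 70 455 [-0.1 69.  28.1]
div 0 461 [-0.2  0.6 28.8]
div -70 378 [ -0.3 -68.9  28.8]
-60 -39.20013576929515 41.041813380911634
-30 -38.92508304387656 40.82465373048613
0 -38.90757585389341 41.25700997722446
30 -39.07877439880237 41.11987299021849
60 -38.90775736539413 41.07685086676303
lid 233.3465497905126 ((-0.40298667550086975, -105.43131256103516), 22.117755889892578)
```

Call:
drive_tool(
  moves=[
    {"hand": 36, "tx": 0, "ty": 1, "tz": 20, "rx": 0, "ry": 0, "rz": 0},
    {"hand": 36, "tx": 0, "ty": 0, "tz": 35, "rx": 0, "ry": 0, "rz": 0},
    {"hand": 36, "tx": 0, "ty": 0, "tz": 35, "rx": 0, "ry": 0, "rz": 0},
    {"hand": 36, "tx": 0, "ty": 0, "tz": 18, "rx": 0, "ry": 0, "rz": 0},
    {"hand": 36, "tx": 0, "ty": 0, "tz": 7, "rx": 0, "ry": 0, "rz": 0},
  ],
)

```text
clock: 6.05
ee_pos: [0.5624, 0.1538, 0.0683]
tool_rot: [-0.001, 0.567, 0.824, -0.002]
wrist_force: [-0.2, 0.5, -0.7]
width: 0.0431
gripper_force: 61.2
```

Call:
drive_tool(
  moves=[
    {"hand": 36, "tx": 0, "ty": 0, "tz": 3, "rx": 0, "ry": 0, "rz": 0},
    {"hand": 36, "tx": 0, "ty": 0, "tz": 3, "rx": 0, "ry": 0, "rz": 0},
    {"hand": 36, "tx": 0, "ty": 0, "tz": 1, "rx": 0, "ry": 0, "rz": 0},
    {"hand": 36, "tx": 0, "ty": 0, "tz": 1, "rx": 0, "ry": 0, "rz": 0},
    {"hand": 36, "tx": 0, "ty": 0, "tz": 1, "rx": 0, "ry": 0, "rz": 0},
  ],
)

```text
clock: 6.55
ee_pos: [0.5643, 0.155, 0.0619]
tool_rot: [0.0, 0.567, 0.824, 0.001]
wrist_force: [0.2, -0.0, -1.5]
width: 0.0425
gripper_force: 61.2
```

Call:
drive_tool(
  moves=[
    {"hand": 36, "tx": 0, "ty": 0, "tz": 0.5, "rx": 0, "ry": 0, "rz": 0},
    {"hand": 36, "tx": 0, "ty": 0, "tz": 0.5, "rx": 0, "ry": 0, "rz": 0},
    {"hand": 36, "tx": 0, "ty": 0, "tz": 0.5, "rx": 0, "ry": 0, "rz": 0},
    {"hand": 36, "tx": 0, "ty": 0, "tz": 0, "rx": 0, "ry": 0, "rz": 0},
  ],
)

```text
clock: 6.95
ee_pos: [0.5641, 0.1549, 0.0613]
tool_rot: [0.0, 0.567, 0.824, 0.0]
wrist_force: [-2.1, -0.5, 9.5]
width: 0.0431
gripper_force: 62.1
```

Contact at 9.5 N: the jar is on the floor. Releasing.

Call:
drive_tool(
  moves=[
    {"hand": 55, "tx": 0, "ty": 0, "tz": 0, "rx": 0, "ry": 0, "rz": 0},
    {"hand": 85, "tx": 0, "ty": 0, "tz": 0, "rx": 0, "ry": 0, "rz": 0},
    {"hand": 85, "tx": 0, "ty": 0, "tz": 0, "rx": 0, "ry": 0, "rz": 0},
    {"hand": 85, "tx": 0, "ty": 0, "tz": 0, "rx": 0, "ry": 0, "rz": 0},
  ],
)

```text
clock: 7.35
ee_pos: [0.5639, 0.1548, 0.0596]
tool_rot: [-0.0, 0.567, 0.824, -0.0]
wrist_force: [0.3, -0.5, 0.3]
width: 0.085
gripper_force: 0.0
```

Call:
drive_tool(
  moves=[
    {"hand": 85, "tx": 0, "ty": 0, "tz": -10, "rx": 0, "ry": 0, "rz": 0},
    {"hand": 85, "tx": 0, "ty": 0, "tz": -25, "rx": 0, "ry": 0, "rz": 0},
    {"hand": 85, "tx": 0, "ty": 0, "tz": -30, "rx": 0, "ry": 0, "rz": 0},
    {"hand": 85, "tx": 0, "ty": 0, "tz": -25, "rx": 0, "ry": 0, "rz": 0},
  ],
)

```text
clock: 7.75
ee_pos: [0.5641, 0.1547, 0.1517]
tool_rot: [0.0, 0.567, 0.824, 0.0]
wrist_force: [1.4, 1.3, -0.2]
width: 0.0849
gripper_force: 0.0
```

```bash
python3 plan.py 557 130 152 19 2 503 -160 152 0 9 494.6 -195.5 152 -2.8 4; python3 - <<'E'
from plant import read_camera
from h import *
c=read_camera("wrist");np.savez("pics/w3.npz",**c);cv2.imwrite("pics/w3.png",c["color"][:,:,::-1])
w=cloud(c);t=w[mask(c,"red")&(c["range_z"]>0)];t=t[t[:,2]>.09];print(len(t),np.median(t[:,2]),cv2.minEnclosingCircle(t[:,:2].astype(np.float32)*1000))
E
```

```text
at [564.1 154.7 151.7] heading 20.9 t 7.75 w 0.08489415383738594 F [ 1.4  1.3 -0.2]
{"tx":-10,"ty":-8,"rz":1},{"tx":-11,"ty":-7,"rx":0.1,"rz":0.9}, -> [557.4 129.8 151.7]
{"tx":-28,"ty":-16,"rz":2.1},{"tx":-29,"ty":-15,"rz":2.1},{"tx":-30,"ty":-14,"rz":2.1}
{"tx":-30,"ty":-13,"rz":2.1},{"tx":-31,"ty":-12,"rz":2.1},{"tx":-31,"ty":-11,"rz":2.1},{"tx":-31,"ty":-10,"rz":2.1},{"tx":-32,"ty":-8,"rz":2.2}
{"tx":-32,"ty":-7,"rz":2.1}, -> [ 503.3 -160.3  151.8]
{"tx":-9,"ty":-2,"rz":0.7},{"tx":-9,"ty":-2,"rz":0.7},{"tx":-9,"ty":-2,"rz":0.7},{"tx":-8,"ty":-2,"rz":0.7}
 -> [ 494.7 -195.2  151.9]
4263 0.10869995982568074 ((563.7200317382812, 155.20664978027344), 21.962121963500977)
```

View pics/w3.png

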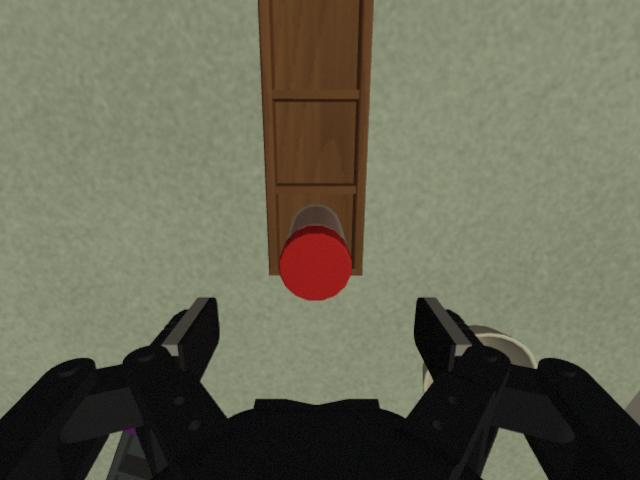

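The red jar stands upright in the last well. Its lid is at (316,262), measured at z = 0.1087 and (563.7, 155.2) mm. Next is blue.

Call:
drive_tool(
  moves=[
    {"hand": 85, "tx": -10, "ty": -8, "tz": 0, "rx": 0, "ry": 0, "rz": 1},
    {"hand": 85, "tx": -11, "ty": -7, "tz": 0, "rx": 0, "ry": 0, "rz": 0.9},
    {"hand": 85, "tx": -28, "ty": -16, "tz": 0, "rx": 0, "ry": 0, "rz": 2.1},
    {"hand": 85, "tx": -29, "ty": -15, "tz": 0, "rx": 0, "ry": 0, "rz": 2.1},
    {"hand": 85, "tx": -30, "ty": -14, "tz": 0, "rx": 0, "ry": 0, "rz": 2.1},
  ],
)

```text
clock: 8.3
ee_pos: [0.5374, 0.0309, 0.1486]
tool_rot: [-0.001, 0.626, 0.78, -0.001]
wrist_force: [1.0, 0.2, 0.8]
width: 0.0855
gripper_force: 0.0
```

Call:
drive_tool(
  moves=[
    {"hand": 85, "tx": -30, "ty": -13, "tz": 0, "rx": 0, "ry": 0, "rz": 2.1},
    {"hand": 85, "tx": -31, "ty": -12, "tz": 0, "rx": 0, "ry": 0, "rz": 2.1},
    {"hand": 85, "tx": -31, "ty": -11, "tz": 0, "rx": 0, "ry": 0, "rz": 2.1},
    {"hand": 85, "tx": -31, "ty": -10, "tz": 0, "rx": 0, "ry": 0, "rz": 2.1},
    {"hand": 85, "tx": -32, "ty": -8, "tz": 0, "rx": 0, "ry": 0, "rz": 2.2},
  ],
)

```text
clock: 8.8
ee_pos: [0.5064, -0.1303, 0.1487]
tool_rot: [-0.001, 0.695, 0.719, -0.001]
wrist_force: [0.9, -0.1, 0.4]
width: 0.0848
gripper_force: 0.0
```

Call:
drive_tool(
  moves=[
    {"hand": 85, "tx": -32, "ty": -7, "tz": 0, "rx": 0, "ry": 0, "rz": 2.1},
    {"hand": 85, "tx": -9, "ty": -2, "tz": 0, "rx": 0, "ry": 0, "rz": 0.7},
    {"hand": 85, "tx": -9, "ty": -2, "tz": 0, "rx": 0, "ry": 0, "rz": 0.7},
    {"hand": 85, "tx": -9, "ty": -2, "tz": 0, "rx": 0, "ry": 0, "rz": 0.7},
    {"hand": 85, "tx": -8, "ty": -2, "tz": 0, "rx": 0, "ry": 0, "rz": 0.7},
  ],
)

```text
clock: 9.3
ee_pos: [0.4943, -0.1947, 0.1495]
tool_rot: [-0.0, 0.724, 0.69, 0.0]
wrist_force: [-0.4, 0.6, 0.5]
width: 0.0848
gripper_force: 0.0
```

Call:
drive_tool(
  moves=[
    {"hand": 85, "tx": 0, "ty": 0, "tz": 0, "rx": 0, "ry": 0, "rz": 0},
    {"hand": 85, "tx": 0, "ty": 0, "tz": 0, "rx": 0, "ry": 0, "rz": 0},
    {"hand": 85, "tx": 0, "ty": 0, "tz": 0, "rx": 0, "ry": 0, "rz": 0},
  ],
)

```text
clock: 9.6
ee_pos: [0.4948, -0.1942, 0.1498]
tool_rot: [-0.0, 0.723, 0.69, 0.0]
wrist_force: [-0.3, 0.6, -0.2]
width: 0.0849
gripper_force: 0.0
```

```bash
cat > near.py <<'E'
import sys
from plant import read_camera
from h import *
c=read_camera("wrist");w=cloud(c)
for col in sys.argv[1:]:
    t=w[mask(c,col)&(c["range_z"]>0)];t=t[t[:,2]>.09];t=t[t[:,2]>np.percentile(t[:,2],80)-.004]
    print(col,len(t),np.median(t[:,2]).round(4),[np.round(v,1) for v in cv2.minEnclosingCircle(t[:,:2].astype(np.float32)*1000)])
E
python3 near.py blue green; python3 plan.py 494.6 -195.7 60 -2.8 4
```

```text
blue 3956 0.1087 [array([ 494.2, -195.2]), np.float64(22.0)]
green 2933 0.1087 [array([ 486.7, -268.6]), np.float64(22.1)]
at [ 494.8 -194.3  149.8] heading -2.7 t 9.65 w 0.08512501357960456 F [ 0.5 -0.1  0.8]
{"tz":22},{"tz":23},{"tx":-1,"tz":22,"rz":0.1},{"tz":23}, -> [ 494.7 -195.3   59.8]
```

Call:
drive_tool(
  moves=[
    {"hand": 85, "tx": -1, "ty": 0, "tz": 25, "rx": 0, "ry": 0, "rz": 0},
    {"hand": 85, "tx": 0, "ty": 0, "tz": 30, "rx": 0, "ry": 0, "rz": 0},
    {"hand": 85, "tx": 0, "ty": 0, "tz": 23, "rx": 0, "ry": 0, "rz": 0},
    {"hand": 85, "tx": 0, "ty": 0, "tz": 9, "rx": 0, "ry": 0, "rz": 0},
    {"hand": 85, "tx": 0, "ty": 0, "tz": 3, "rx": 0, "ry": 0, "rz": 0},
  ],
)

```text
clock: 10.15
ee_pos: [0.4942, -0.1957, 0.059]
tool_rot: [-0.001, 0.724, 0.69, -0.0]
wrist_force: [1.3, -0.3, 0.7]
width: 0.0852
gripper_force: 0.0
```

Call:
drive_tool(
  moves=[
    {"hand": 36, "tx": 0, "ty": 0, "tz": 0, "rx": 0, "ry": 0, "rz": 0},
    {"hand": 36, "tx": 0, "ty": 0, "tz": 0, "rx": 0, "ry": 0, "rz": 0},
    {"hand": 36, "tx": 0, "ty": 0, "tz": 0, "rx": 0, "ry": 0, "rz": 0},
    {"hand": 36, "tx": 0, "ty": 0, "tz": 0, "rx": 0, "ry": 0, "rz": 0},
    {"hand": 36, "tx": 0, "ty": 0, "tz": 0, "rx": 0, "ry": 0, "rz": 0},
  ],
)

```text
clock: 10.65
ee_pos: [0.495, -0.1964, 0.0609]
tool_rot: [0.001, 0.724, 0.69, 0.0]
wrist_force: [-1.6, -0.3, 6.7]
width: 0.043
gripper_force: 60.0
```

Call:
drive_tool(
  moves=[
    {"hand": 36, "tx": 0, "ty": 0, "tz": -10, "rx": 0, "ry": 0, "rz": 0},
    {"hand": 36, "tx": 0, "ty": 0, "tz": -25, "rx": 0, "ry": 0, "rz": 0},
    {"hand": 36, "tx": 0, "ty": 0, "tz": -40, "rx": 0, "ry": 0, "rz": 0},
    {"hand": 36, "tx": 0, "ty": 0, "tz": -35, "rx": 0, "ry": 0, "rz": 0},
    {"hand": 36, "tx": 0, "ty": 0, "tz": -20, "rx": 0, "ry": 0, "rz": 0},
  ],
)

```text
clock: 11.15
ee_pos: [0.4953, -0.1967, 0.193]
tool_rot: [0.002, 0.724, 0.69, 0.001]
wrist_force: [0.3, -0.2, -1.6]
width: 0.0428
gripper_force: 61.2
```

```bash
python3 plan.py 498 -165 190 -1 2 534 185 190 19 9 539.1 220.1 188 20.9 4
```

```text
at [ 495.3 -196.7  193. ] heading -2.8 t 11.15 w 0.04283281844780438 F [ 0.3 -0.2 -1.6]
{"tx":16,"ty":1,"tz":2,"rx":0.1,"rz":-0.9},{"tx":16,"tz":1,"rx":0.1,"ry":0.1,"rz":-0.9}, -> [ 497.7 -164.7  190. ]
{"tx":39,"ty":3,"rz":-2.2},{"tx":39,"ty":5,"rz":-2.2},{"tx":39,"ty":6,"rz":-2.2}
{"tx":38,"ty":8,"rz":-2.2},{"tx":38,"ty":9,"rz":-2.2},{"tx":37,"ty":11,"rz":-2.2},{"tx":37,"ty":12,"rz":-2.3},{"tx":37,"ty":14,"rz":-2.2}
{"tx":36,"ty":15,"rz":-2.3}, -> [533.7 185.2 190.2]
{"tx":8,"ty":4,"tz":1,"rz":-0.5},{"tx":8,"ty":4,"rz":-0.5},{"tx":8,"ty":4,"tz":1,"rz":-0.4},{"tx":7,"ty":5,"rz":-0.5}
 -> [539.2 220.2 188.2]
```

Call:
drive_tool(
  moves=[
    {"hand": 36, "tx": 16, "ty": 1, "tz": 0, "rx": 0, "ry": 0, "rz": -0.9},
    {"hand": 36, "tx": 16, "ty": 0, "tz": 0, "rx": 0, "ry": 0, "rz": -0.9},
    {"hand": 36, "tx": 39, "ty": 3, "tz": 0, "rx": 0, "ry": 0, "rz": -2.2},
    {"hand": 36, "tx": 39, "ty": 5, "tz": 0, "rx": 0, "ry": 0, "rz": -2.2},
    {"hand": 36, "tx": 39, "ty": 6, "tz": 0, "rx": 0, "ry": 0, "rz": -2.2},
  ],
)

```text
clock: 11.65
ee_pos: [0.5066, -0.0434, 0.188]
tool_rot: [-0.002, 0.67, 0.742, -0.001]
wrist_force: [1.2, 0.1, -3.1]
width: 0.0428
gripper_force: 61.1
```

Call:
drive_tool(
  moves=[
    {"hand": 36, "tx": 38, "ty": 8, "tz": 0, "rx": 0, "ry": 0, "rz": -2.2},
    {"hand": 36, "tx": 38, "ty": 9, "tz": 0, "rx": 0, "ry": 0, "rz": -2.2},
    {"hand": 36, "tx": 37, "ty": 11, "tz": 0, "rx": 0, "ry": 0, "rz": -2.2},
    {"hand": 36, "tx": 37, "ty": 12, "tz": 0, "rx": 0, "ry": 0, "rz": -2.3},
    {"hand": 36, "tx": 37, "ty": 14, "tz": 0, "rx": 0, "ry": 0, "rz": -2.2},
  ],
)

```text
clock: 12.15
ee_pos: [0.5262, 0.1501, 0.1878]
tool_rot: [-0.002, 0.595, 0.804, -0.002]
wrist_force: [0.2, -0.4, -2.8]
width: 0.043
gripper_force: 61.1
```

Call:
drive_tool(
  moves=[
    {"hand": 36, "tx": 36, "ty": 15, "tz": 0, "rx": 0, "ry": 0, "rz": -2.3},
    {"hand": 36, "tx": 8, "ty": 4, "tz": 0, "rx": 0, "ry": 0, "rz": -0.5},
    {"hand": 36, "tx": 8, "ty": 4, "tz": 0, "rx": 0, "ry": 0, "rz": -0.5},
    {"hand": 36, "tx": 8, "ty": 4, "tz": 0, "rx": 0, "ry": 0, "rz": -0.4},
    {"hand": 36, "tx": 7, "ty": 5, "tz": 0, "rx": 0, "ry": 0, "rz": -0.5},
  ],
)

```text
clock: 12.65
ee_pos: [0.5377, 0.2203, 0.1892]
tool_rot: [-0.0, 0.567, 0.824, -0.001]
wrist_force: [0.3, -0.4, -1.6]
width: 0.0431
gripper_force: 61.2
```

Call:
drive_tool(
  moves=[
    {"hand": 36, "tx": 0, "ty": 0, "tz": 0, "rx": 0, "ry": 0, "rz": 0},
    {"hand": 36, "tx": 0, "ty": 0, "tz": 0, "rx": 0, "ry": 0, "rz": 0},
    {"hand": 36, "tx": 0, "ty": 0, "tz": 0, "rx": 0, "ry": 0, "rz": 0},
    {"hand": 36, "tx": 0, "ty": 0, "tz": 0, "rx": 0, "ry": 0, "rz": 0},
  ],
)

```text
clock: 13.05
ee_pos: [0.5383, 0.2198, 0.1899]
tool_rot: [0.0, 0.567, 0.823, -0.0]
wrist_force: [1.3, 0.1, -3.1]
width: 0.043
gripper_force: 61.2
```

```bash
python3 near.py blue; python3 plan.py 539.1 220.1 70 20.9 4
```

```text
blue 10577 0.2378 [array([538.4, 221.1]), np.float64(22.0)]
at [538.3 220.  189.9] heading 20.9 t 13.1 w 0.043064960674819186 F [-0.2 -0.  -1.9]
{"tz":30},{"tz":30},{"tz":30},{"ty":1,"tz":30}, -> [539.3 220.4  69.9]
```

Call:
drive_tool(
  moves=[
    {"hand": 36, "tx": 0, "ty": 1, "tz": 22, "rx": 0, "ry": 0, "rz": 0},
    {"hand": 36, "tx": 0, "ty": 0, "tz": 35, "rx": 0, "ry": 0, "rz": 0},
    {"hand": 36, "tx": 0, "ty": 0, "tz": 35, "rx": 0, "ry": 0, "rz": 0},
    {"hand": 36, "tx": 0, "ty": 0, "tz": 20, "rx": 0, "ry": 0, "rz": 0},
    {"hand": 36, "tx": 0, "ty": 0, "tz": 7, "rx": 0, "ry": 0, "rz": 0},
  ],
)

```text
clock: 13.6
ee_pos: [0.5377, 0.2202, 0.0686]
tool_rot: [-0.001, 0.567, 0.824, -0.002]
wrist_force: [0.0, 0.3, -1.4]
width: 0.0429
gripper_force: 61.3
```

Call:
drive_tool(
  moves=[
    {"hand": 36, "tx": 0, "ty": 0, "tz": 3, "rx": 0, "ry": 0, "rz": 0},
    {"hand": 36, "tx": 0, "ty": 0, "tz": 3, "rx": 0, "ry": 0, "rz": 0},
    {"hand": 36, "tx": 0, "ty": 0, "tz": 2, "rx": 0, "ry": 0, "rz": 0},
    {"hand": 36, "tx": 0, "ty": 0, "tz": 0.5, "rx": 0, "ry": 0, "rz": 0},
    {"hand": 36, "tx": 0, "ty": 0, "tz": 0.5, "rx": 0, "ry": 0, "rz": 0},
  ],
)

```text
clock: 14.1
ee_pos: [0.5396, 0.2212, 0.0624]
tool_rot: [0.0, 0.567, 0.824, 0.0]
wrist_force: [-0.6, 0.7, -2.6]
width: 0.043
gripper_force: 61.3
```

Call:
drive_tool(
  moves=[
    {"hand": 36, "tx": 0, "ty": 0, "tz": 0.5, "rx": 0, "ry": 0, "rz": 0},
    {"hand": 36, "tx": 0, "ty": 0, "tz": 0.5, "rx": 0, "ry": 0, "rz": 0},
    {"hand": 36, "tx": 0, "ty": 0, "tz": 0.5, "rx": 0, "ry": 0, "rz": 0},
    {"hand": 36, "tx": 0, "ty": 0, "tz": 0.5, "rx": 0, "ry": 0, "rz": 0},
    {"hand": 36, "tx": 0, "ty": 0, "tz": 0, "rx": 0, "ry": 0, "rz": 0},
  ],
)

```text
clock: 14.6
ee_pos: [0.5394, 0.2212, 0.0609]
tool_rot: [0.0, 0.567, 0.824, 0.0]
wrist_force: [-1.9, -1.0, 8.2]
width: 0.0427
gripper_force: 62.0
```

Call:
drive_tool(
  moves=[
    {"hand": 55, "tx": 0, "ty": 0, "tz": 0, "rx": 0, "ry": 0, "rz": 0},
    {"hand": 85, "tx": 0, "ty": 0, "tz": 0, "rx": 0, "ry": 0, "rz": 0},
    {"hand": 85, "tx": 0, "ty": 0, "tz": 0, "rx": 0, "ry": 0, "rz": 0},
    {"hand": 85, "tx": 0, "ty": 0, "tz": 0, "rx": 0, "ry": 0, "rz": 0},
  ],
)

```text
clock: 15.0
ee_pos: [0.5392, 0.2211, 0.0597]
tool_rot: [-0.0, 0.567, 0.824, -0.0]
wrist_force: [0.5, 0.0, 1.0]
width: 0.0851
gripper_force: 0.0
```

Call:
drive_tool(
  moves=[
    {"hand": 85, "tx": 0, "ty": 0, "tz": -10, "rx": 0, "ry": 0, "rz": 0},
    {"hand": 85, "tx": 0, "ty": 0, "tz": -25, "rx": 0, "ry": 0, "rz": 0},
    {"hand": 85, "tx": 0, "ty": 0, "tz": -30, "rx": 0, "ry": 0, "rz": 0},
    {"hand": 85, "tx": 0, "ty": 0, "tz": -25, "rx": 0, "ry": 0, "rz": 0},
    {"hand": 85, "tx": 0, "ty": 0, "tz": -5, "rx": 0, "ry": 0, "rz": 0},
  ],
)

```text
clock: 15.5
ee_pos: [0.5412, 0.2217, 0.1584]
tool_rot: [0.002, 0.567, 0.824, 0.003]
wrist_force: [0.1, -0.1, -0.0]
width: 0.0852
gripper_force: 0.0
```

```bash
python3 near.py blue red; python3 plan.py 535 190 156 19 2 491 -235 156 0 10 486.9 -269 152 -2.8 4
```

```text
blue 3634 0.1087 [array([538.4, 221.9]), np.float64(21.7)]
red 2880 0.1087 [array([563.3, 155.2]), np.float64(22.4)]
at [540.7 221.6 157.6] heading 20.9 t 15.55 w 0.08517324261833308 F [ 0.9 -0.6  0.4]
{"tx":-14,"ty":-8,"tz":1,"rx":0.1,"rz":1},{"tx":-14,"ty":-8,"rx":0.2,"rz":0.9}, -> [535.5 189.8 156.5]
{"tx":-39,"ty":-18,"rz":1.9},{"tx":-39,"ty":-17,"rz":1.9},{"tx":-40,"ty":-15,"rz":1.9}
{"tx":-40,"ty":-14,"rz":1.9},{"tx":-41,"ty":-13,"rz":1.9},{"tx":-41,"ty":-11,"rz":1.9},{"tx":-42,"ty":-10,"rz":1.9},{"tx":-42,"ty":-9,"rz":1.9}
{"tx":-42,"ty":-7,"rz":1.9},{"tx":-42,"ty":-7,"rz":1.9}, -> [ 490.5 -235.2  156.4]
{"tx":-8,"ty":-1,"tz":1,"rz":0.7},{"tx":-9,"ty":-1,"tz":1,"rz":0.7},{"tx":-8,"ty":-1,"tz":1,"rz":0.7}
{"tx":-9,"tz":1,"rz":0.7}, -> [ 486.9 -269.1  152.4]
```

Call:
drive_tool(
  moves=[
    {"hand": 85, "tx": -14, "ty": -8, "tz": 0, "rx": 0, "ry": 0, "rz": 1},
    {"hand": 85, "tx": -14, "ty": -8, "tz": 0, "rx": 0, "ry": 0, "rz": 0.9},
    {"hand": 85, "tx": -39, "ty": -18, "tz": 0, "rx": 0, "ry": 0, "rz": 1.9},
    {"hand": 85, "tx": -39, "ty": -17, "tz": 0, "rx": 0, "ry": 0, "rz": 1.9},
    {"hand": 85, "tx": -40, "ty": -15, "tz": 0, "rx": 0, "ry": 0, "rz": 1.9},
  ],
)

```text
clock: 16.05
ee_pos: [0.5189, 0.0582, 0.1536]
tool_rot: [-0.001, 0.622, 0.783, -0.001]
wrist_force: [0.8, 0.2, -0.4]
width: 0.0848
gripper_force: 0.0
```

Call:
drive_tool(
  moves=[
    {"hand": 85, "tx": -40, "ty": -14, "tz": 0, "rx": 0, "ry": 0, "rz": 1.9},
    {"hand": 85, "tx": -41, "ty": -13, "tz": 0, "rx": 0, "ry": 0, "rz": 1.9},
    {"hand": 85, "tx": -41, "ty": -11, "tz": 0, "rx": 0, "ry": 0, "rz": 1.9},
    {"hand": 85, "tx": -42, "ty": -10, "tz": 0, "rx": 0, "ry": 0, "rz": 1.9},
    {"hand": 85, "tx": -42, "ty": -9, "tz": 0, "rx": 0, "ry": 0, "rz": 1.9},
  ],
)

```text
clock: 16.55
ee_pos: [0.4961, -0.1542, 0.1537]
tool_rot: [-0.001, 0.685, 0.729, -0.001]
wrist_force: [0.9, 0.1, 0.2]
width: 0.0848
gripper_force: 0.0
```

Call:
drive_tool(
  moves=[
    {"hand": 85, "tx": -42, "ty": -7, "tz": 0, "rx": 0, "ry": 0, "rz": 1.9},
    {"hand": 85, "tx": -42, "ty": -7, "tz": 0, "rx": 0, "ry": 0, "rz": 1.9},
    {"hand": 85, "tx": -8, "ty": -1, "tz": 1, "rx": 0, "ry": 0, "rz": 0.7},
    {"hand": 85, "tx": -9, "ty": -1, "tz": 1, "rx": 0, "ry": 0, "rz": 0.7},
    {"hand": 85, "tx": -8, "ty": -1, "tz": 1, "rx": 0, "ry": 0, "rz": 0.7},
  ],
)

```text
clock: 17.05
ee_pos: [0.4846, -0.2605, 0.1509]
tool_rot: [-0.001, 0.72, 0.694, -0.0]
wrist_force: [0.6, -0.3, 1.2]
width: 0.0847
gripper_force: 0.0
```

Call:
drive_tool(
  moves=[
    {"hand": 85, "tx": -9, "ty": 0, "tz": 1, "rx": 0, "ry": 0, "rz": 0.7},
    {"hand": 85, "tx": 0, "ty": 0, "tz": 0, "rx": 0, "ry": 0, "rz": 0},
    {"hand": 85, "tx": 0, "ty": 0, "tz": 0, "rx": 0, "ry": 0, "rz": 0},
    {"hand": 85, "tx": 0, "ty": 0, "tz": 0, "rx": 0, "ry": 0, "rz": 0},
  ],
)

```text
clock: 17.45
ee_pos: [0.4857, -0.2687, 0.1508]
tool_rot: [-0.0, 0.723, 0.69, 0.0]
wrist_force: [-0.7, 1.0, -0.5]
width: 0.0854
gripper_force: 0.0
```

```bash
python3 near.py green yellow; python3 plan.py 486.9 -269 60 -2.8 4
```

```text
green 3875 0.1087 [array([ 486.7, -268.7]), np.float64(21.9)]
yellow 3052 0.1087 [array([ 484.2, -338.9]), np.float64(22.2)]
at [ 485.7 -268.8  150.8] heading -2.7 t 17.5 w 0.08480327970416754 F [-0.1 -0.5 -0.6]
{"tz":23},{"tz":23},{"ty":1,"tz":22,"rz":0.1},{"tz":23}, -> [ 486.7 -268.8   59.8]
```

Call:
drive_tool(
  moves=[
    {"hand": 85, "tx": 0, "ty": 1, "tz": 25, "rx": 0, "ry": 0, "rz": 0},
    {"hand": 85, "tx": 0, "ty": 0, "tz": 30, "rx": 0, "ry": 0, "rz": 0},
    {"hand": 85, "tx": 0, "ty": 0, "tz": 24, "rx": 0, "ry": 0, "rz": 0},
    {"hand": 85, "tx": 0, "ty": 0, "tz": 9, "rx": 0, "ry": 0, "rz": 0},
    {"hand": 85, "tx": 0, "ty": 0, "tz": 3, "rx": 0, "ry": 0, "rz": 0},
  ],
)

```text
clock: 18.0
ee_pos: [0.4861, -0.2692, 0.0591]
tool_rot: [-0.001, 0.724, 0.69, -0.0]
wrist_force: [-0.2, -0.7, 0.4]
width: 0.0851
gripper_force: 0.0
```

Call:
drive_tool(
  moves=[
    {"hand": 36, "tx": 0, "ty": 0, "tz": 0, "rx": 0, "ry": 0, "rz": 0},
    {"hand": 36, "tx": 0, "ty": 0, "tz": 0, "rx": 0, "ry": 0, "rz": 0},
    {"hand": 36, "tx": 0, "ty": 0, "tz": 0, "rx": 0, "ry": 0, "rz": 0},
    {"hand": 36, "tx": 0, "ty": 0, "tz": 0, "rx": 0, "ry": 0, "rz": 0},
    {"hand": 36, "tx": 0, "ty": 0, "tz": 0, "rx": 0, "ry": 0, "rz": 0},
  ],
)

```text
clock: 18.5
ee_pos: [0.487, -0.2701, 0.0611]
tool_rot: [0.001, 0.724, 0.69, 0.0]
wrist_force: [-1.6, -0.1, 6.5]
width: 0.0428
gripper_force: 60.4
```

Call:
drive_tool(
  moves=[
    {"hand": 36, "tx": 0, "ty": 0, "tz": -10, "rx": 0, "ry": 0, "rz": 0},
    {"hand": 36, "tx": 0, "ty": 0, "tz": -25, "rx": 0, "ry": 0, "rz": 0},
    {"hand": 36, "tx": 0, "ty": 0, "tz": -40, "rx": 0, "ry": 0, "rz": 0},
    {"hand": 36, "tx": 0, "ty": 0, "tz": -35, "rx": 0, "ry": 0, "rz": 0},
    {"hand": 36, "tx": 0, "ty": 0, "tz": -20, "rx": 0, "ry": 0, "rz": 0},
  ],
)

```text
clock: 19.0
ee_pos: [0.4872, -0.2703, 0.1931]
tool_rot: [0.002, 0.724, 0.69, 0.001]
wrist_force: [1.2, -0.7, -2.2]
width: 0.0428
gripper_force: 61.3
```

```bash
python3 plan.py 488 -236 190 -1 2 510 250 190 19 12 514.1 285.5 190 20.9 4
```

```text
at [ 487.2 -270.3  193.1] heading -2.8 t 19.0 w 0.04283326373844366 F [ 1.2 -0.7 -2.2]
{"tx":17,"tz":2,"rx":0.1,"rz":-0.9},{"tx":17,"ty":-1,"tz":1,"rx":0.1,"ry":0.1,"rz":-0.9}, -> [ 487.6 -236.4  190. ]
{"tx":41,"ty":1,"rz":-1.7},{"tx":40,"ty":2,"rz":-1.7},{"tx":40,"ty":4,"rz":-1.7}
{"tx":40,"ty":5,"rz":-1.7},{"tx":40,"ty":6,"rz":-1.6},{"tx":40,"ty":7,"rz":-1.7},{"tx":40,"ty":8,"rz":-1.6},{"tx":40,"ty":9,"rz":-1.7}
{"tx":39,"ty":11,"rz":-1.6},{"tx":39,"ty":12,"rz":-1.7},{"tx":39,"ty":13,"rz":-1.6},{"tx":38,"ty":13,"rz":-1.7}, -> [509.4 250.2 190.1]
{"tx":8,"ty":4,"rz":-0.5}
{"tx":8,"ty":4,"rz":-0.5},{"tx":8,"ty":4,"rz":-0.4},{"tx":8,"ty":4,"rz":-0.5}, -> [513.7 285.7 190.1]
```

Call:
drive_tool(
  moves=[
    {"hand": 36, "tx": 17, "ty": 0, "tz": 0, "rx": 0, "ry": 0, "rz": -0.9},
    {"hand": 36, "tx": 17, "ty": -1, "tz": 0, "rx": 0, "ry": 0, "rz": -0.9},
    {"hand": 36, "tx": 41, "ty": 1, "tz": 0, "rx": 0, "ry": 0, "rz": -1.7},
    {"hand": 36, "tx": 40, "ty": 2, "tz": 0, "rx": 0, "ry": 0, "rz": -1.7},
    {"hand": 36, "tx": 40, "ty": 4, "tz": 0, "rx": 0, "ry": 0, "rz": -1.7},
  ],
)

```text
clock: 19.5
ee_pos: [0.4901, -0.1106, 0.1879]
tool_rot: [-0.002, 0.68, 0.733, -0.001]
wrist_force: [0.4, 0.9, -2.9]
width: 0.0426
gripper_force: 61.4
```

Call:
drive_tool(
  moves=[
    {"hand": 36, "tx": 40, "ty": 5, "tz": 0, "rx": 0, "ry": 0, "rz": -1.7},
    {"hand": 36, "tx": 40, "ty": 6, "tz": 0, "rx": 0, "ry": 0, "rz": -1.6},
    {"hand": 36, "tx": 40, "ty": 7, "tz": 0, "rx": 0, "ry": 0, "rz": -1.7},
    {"hand": 36, "tx": 40, "ty": 8, "tz": 0, "rx": 0, "ry": 0, "rz": -1.6},
    {"hand": 36, "tx": 40, "ty": 9, "tz": 0, "rx": 0, "ry": 0, "rz": -1.7},
  ],
)

```text
clock: 20.0
ee_pos: [0.4981, 0.0917, 0.1879]
tool_rot: [-0.002, 0.625, 0.781, -0.002]
wrist_force: [0.2, 0.2, -2.7]
width: 0.0427
gripper_force: 61.3
```

Call:
drive_tool(
  moves=[
    {"hand": 36, "tx": 39, "ty": 11, "tz": 0, "rx": 0, "ry": 0, "rz": -1.6},
    {"hand": 36, "tx": 39, "ty": 12, "tz": 0, "rx": 0, "ry": 0, "rz": -1.7},
    {"hand": 36, "tx": 39, "ty": 13, "tz": 0, "rx": 0, "ry": 0, "rz": -1.6},
    {"hand": 36, "tx": 38, "ty": 13, "tz": 0, "rx": 0, "ry": 0, "rz": -1.7},
    {"hand": 36, "tx": 8, "ty": 4, "tz": 0, "rx": 0, "ry": 0, "rz": -0.5},
  ],
)

```text
clock: 20.5
ee_pos: [0.5055, 0.2676, 0.1874]
tool_rot: [-0.003, 0.572, 0.82, -0.0]
wrist_force: [-1.1, -0.0, -2.2]
width: 0.0431
gripper_force: 61.3
```

Call:
drive_tool(
  moves=[
    {"hand": 36, "tx": 8, "ty": 4, "tz": 0, "rx": 0, "ry": 0, "rz": -0.5},
    {"hand": 36, "tx": 8, "ty": 4, "tz": 0, "rx": 0, "ry": 0, "rz": -0.4},
    {"hand": 36, "tx": 8, "ty": 4, "tz": 0, "rx": 0, "ry": 0, "rz": -0.5},
    {"hand": 36, "tx": 0, "ty": 0, "tz": 0, "rx": 0, "ry": 0, "rz": 0},
    {"hand": 36, "tx": 0, "ty": 0, "tz": 0, "rx": 0, "ry": 0, "rz": 0},
  ],
)

```text
clock: 21.0
ee_pos: [0.5129, 0.2855, 0.1897]
tool_rot: [0.0, 0.567, 0.824, -0.0]
wrist_force: [0.2, -0.6, -2.2]
width: 0.043
gripper_force: 61.3
```

Call:
drive_tool(
  moves=[
    {"hand": 36, "tx": 0, "ty": 0, "tz": 0, "rx": 0, "ry": 0, "rz": 0},
    {"hand": 36, "tx": 0, "ty": 0, "tz": 0, "rx": 0, "ry": 0, "rz": 0},
  ],
)

```text
clock: 21.2
ee_pos: [0.5129, 0.2855, 0.1899]
tool_rot: [0.0, 0.567, 0.823, -0.0]
wrist_force: [0.0, -0.3, -2.0]
width: 0.0431
gripper_force: 61.3
```

```bash
python3 near.py green; python3 plan.py 514.1 285.5 70 20.9 4
```

```text
green 10297 0.2376 [array([513. , 286.4]), np.float64(22.0)]
at [512.9 285.7 189.9] heading 20.9 t 21.25 w 0.04284575665902346 F [-0.7 -0.6 -1.9]
{"tz":30},{"tz":30},{"ty":1,"tz":30},{"tx":-1,"tz":30}, -> [514.2 285.1  69.9]
```

Call:
drive_tool(
  moves=[
    {"hand": 36, "tx": -1, "ty": 1, "tz": 22, "rx": 0, "ry": 0, "rz": 0},
    {"hand": 36, "tx": 0, "ty": 0, "tz": 35, "rx": 0, "ry": 0, "rz": 0},
    {"hand": 36, "tx": 0, "ty": 0, "tz": 35, "rx": 0, "ry": 0, "rz": 0},
    {"hand": 36, "tx": 0, "ty": 0, "tz": 20, "rx": 0, "ry": 0, "rz": 0},
    {"hand": 36, "tx": 0, "ty": 0, "tz": 7, "rx": 0, "ry": 0, "rz": 0},
  ],
)

```text
clock: 21.75
ee_pos: [0.5127, 0.2847, 0.0686]
tool_rot: [-0.001, 0.567, 0.824, -0.002]
wrist_force: [-0.3, -0.4, -1.1]
width: 0.043
gripper_force: 61.4
```

Call:
drive_tool(
  moves=[
    {"hand": 36, "tx": 0, "ty": 0, "tz": 3, "rx": 0, "ry": 0, "rz": 0},
    {"hand": 36, "tx": 0, "ty": 0, "tz": 3, "rx": 0, "ry": 0, "rz": 0},
    {"hand": 36, "tx": 0, "ty": 0, "tz": 2, "rx": 0, "ry": 0, "rz": 0},
    {"hand": 36, "tx": 0, "ty": 0, "tz": 0.5, "rx": 0, "ry": 0, "rz": 0},
    {"hand": 36, "tx": 0, "ty": 0, "tz": 0.5, "rx": 0, "ry": 0, "rz": 0},
  ],
)

```text
clock: 22.25
ee_pos: [0.5145, 0.286, 0.0625]
tool_rot: [0.0, 0.567, 0.824, 0.001]
wrist_force: [-0.1, -0.5, -2.0]
width: 0.043
gripper_force: 61.4
```

Call:
drive_tool(
  moves=[
    {"hand": 36, "tx": 0, "ty": 0, "tz": 0.5, "rx": 0, "ry": 0, "rz": 0},
    {"hand": 36, "tx": 0, "ty": 0, "tz": 0.5, "rx": 0, "ry": 0, "rz": 0},
    {"hand": 36, "tx": 0, "ty": 0, "tz": 0.5, "rx": 0, "ry": 0, "rz": 0},
    {"hand": 36, "tx": 0, "ty": 0, "tz": 0.5, "rx": 0, "ry": 0, "rz": 0},
    {"hand": 36, "tx": 0, "ty": 0, "tz": 0, "rx": 0, "ry": 0, "rz": 0},
  ],
)

```text
clock: 22.75
ee_pos: [0.5142, 0.2858, 0.0611]
tool_rot: [-0.0, 0.567, 0.824, 0.0]
wrist_force: [-2.6, -0.8, 8.5]
width: 0.0425
gripper_force: 62.3
```

Contact again; release and return for yellow.

Call:
drive_tool(
  moves=[
    {"hand": 55, "tx": 0, "ty": 0, "tz": 0, "rx": 0, "ry": 0, "rz": 0},
    {"hand": 85, "tx": 0, "ty": 0, "tz": 0, "rx": 0, "ry": 0, "rz": 0},
    {"hand": 85, "tx": 0, "ty": 0, "tz": 0, "rx": 0, "ry": 0, "rz": 0},
    {"hand": 85, "tx": 0, "ty": 0, "tz": 0, "rx": 0, "ry": 0, "rz": 0},
  ],
)

```text
clock: 23.15
ee_pos: [0.5141, 0.2857, 0.0596]
tool_rot: [0.0, 0.567, 0.824, -0.0]
wrist_force: [-0.1, -0.1, 0.0]
width: 0.0848
gripper_force: 0.0
```

Call:
drive_tool(
  moves=[
    {"hand": 85, "tx": 0, "ty": 0, "tz": -10, "rx": 0, "ry": 0, "rz": 0},
    {"hand": 85, "tx": 0, "ty": 0, "tz": -25, "rx": 0, "ry": 0, "rz": 0},
    {"hand": 85, "tx": 0, "ty": 0, "tz": -30, "rx": 0, "ry": 0, "rz": 0},
    {"hand": 85, "tx": 0, "ty": 0, "tz": -25, "rx": 0, "ry": 0, "rz": 0},
    {"hand": 85, "tx": 0, "ty": 0, "tz": -5, "rx": 0, "ry": 0, "rz": 0},
  ],
)

```text
clock: 23.65
ee_pos: [0.516, 0.2866, 0.1584]
tool_rot: [0.001, 0.567, 0.824, 0.003]
wrist_force: [0.1, 0.4, 0.1]
width: 0.0849
gripper_force: 0.0
```

```bash
python3 near.py green blue; python3 plan.py 512 255 156 19 2 488 -305 156 0 14 484.1 -338.9 152 -2.8 4
```

```text
green 3611 0.1088 [array([513.8, 286.6]), np.float64(21.8)]
blue 2810 0.1087 [array([538.1, 222.1]), np.float64(22.2)]
at [515.5 286.4 157.6] heading 20.9 t 23.7 w 0.08490035067397814 F [-0.7 -0.2 -0.1]
{"tx":-14,"ty":-7,"tz":1,"rx":0.1,"rz":1},{"tx":-14,"ty":-7,"tz":1,"rx":0.2,"ry":-0.1,"rz":0.9}, -> [512.2 255.3 155.6]
{"tx":-37,"ty":-15,"rz":1.4},{"tx":-38,"ty":-14,"rz":1.4},{"tx":-38,"ty":-13,"rz":1.4}
{"tx":-38,"ty":-12,"rz":1.3},{"tx":-39,"ty":-11,"rz":1.4},{"tx":-39,"ty":-10,"rz":1.3},{"tx":-39,"ty":-9,"rz":1.4},{"tx":-39,"ty":-8,"rz":1.3}
{"tx":-39,"ty":-7,"rz":1.4},{"tx":-40,"ty":-6,"rz":1.3},{"tx":-40,"ty":-6,"rz":1.4},{"tx":-39,"ty":-5,"rz":1.3},{"tx":-40,"ty":-3,"rz":1.4}
{"tx":-40,"ty":-3,"rz":1.3}, -> [ 488.  -305.2  156. ]
{"tx":-8,"ty":-1,"tz":1,"rz":0.7},{"tx":-9,"ty":-1,"tz":1,"rz":0.7},{"tx":-8,"ty":-1,"tz":1,"rz":0.7},{"tx":-9,"tz":1,"rz":0.7}
 -> [ 484.4 -339.2  152.1]
```

Call:
drive_tool(
  moves=[
    {"hand": 85, "tx": -14, "ty": -7, "tz": 0, "rx": 0, "ry": 0, "rz": 1},
    {"hand": 85, "tx": -14, "ty": -7, "tz": 0, "rx": 0, "ry": 0, "rz": 0.9},
    {"hand": 85, "tx": -37, "ty": -15, "tz": 0, "rx": 0, "ry": 0, "rz": 1.4},
    {"hand": 85, "tx": -38, "ty": -14, "tz": 0, "rx": 0, "ry": 0, "rz": 1.4},
    {"hand": 85, "tx": -38, "ty": -13, "tz": 0, "rx": 0, "ry": 0, "rz": 1.4},
  ],
)

```text
clock: 24.2
ee_pos: [0.5033, 0.1306, 0.1536]
tool_rot: [-0.001, 0.611, 0.792, -0.002]
wrist_force: [0.7, -0.7, 0.1]
width: 0.0852
gripper_force: 0.0
```

Call:
drive_tool(
  moves=[
    {"hand": 85, "tx": -38, "ty": -12, "tz": 0, "rx": 0, "ry": 0, "rz": 1.3},
    {"hand": 85, "tx": -39, "ty": -11, "tz": 0, "rx": 0, "ry": 0, "rz": 1.4},
    {"hand": 85, "tx": -39, "ty": -10, "tz": 0, "rx": 0, "ry": 0, "rz": 1.3},
    {"hand": 85, "tx": -39, "ty": -9, "tz": 0, "rx": 0, "ry": 0, "rz": 1.4},
    {"hand": 85, "tx": -39, "ty": -8, "tz": 0, "rx": 0, "ry": 0, "rz": 1.3},
  ],
)

```text
clock: 24.7
ee_pos: [0.4945, -0.0692, 0.1538]
tool_rot: [-0.001, 0.657, 0.754, -0.001]
wrist_force: [1.2, 0.2, 0.8]
width: 0.0845
gripper_force: 0.0
```

Call:
drive_tool(
  moves=[
    {"hand": 85, "tx": -39, "ty": -7, "tz": 0, "rx": 0, "ry": 0, "rz": 1.4},
    {"hand": 85, "tx": -40, "ty": -6, "tz": 0, "rx": 0, "ry": 0, "rz": 1.3},
    {"hand": 85, "tx": -40, "ty": -6, "tz": 0, "rx": 0, "ry": 0, "rz": 1.4},
    {"hand": 85, "tx": -39, "ty": -5, "tz": 0, "rx": 0, "ry": 0, "rz": 1.3},
    {"hand": 85, "tx": -40, "ty": -3, "tz": 0, "rx": 0, "ry": 0, "rz": 1.4},
  ],
)

```text
clock: 25.2
ee_pos: [0.4857, -0.2682, 0.1536]
tool_rot: [-0.002, 0.7, 0.714, -0.001]
wrist_force: [0.8, 0.2, -0.1]
width: 0.0851
gripper_force: 0.0
```

Call:
drive_tool(
  moves=[
    {"hand": 85, "tx": -40, "ty": -3, "tz": 0, "rx": 0, "ry": 0, "rz": 1.3},
    {"hand": 85, "tx": -8, "ty": -1, "tz": 1, "rx": 0, "ry": 0, "rz": 0.7},
    {"hand": 85, "tx": -9, "ty": -1, "tz": 1, "rx": 0, "ry": 0, "rz": 0.7},
    {"hand": 85, "tx": -8, "ty": -1, "tz": 1, "rx": 0, "ry": 0, "rz": 0.7},
    {"hand": 85, "tx": -9, "ty": 0, "tz": 1, "rx": 0, "ry": 0, "rz": 0.7},
  ],
)

```text
clock: 25.7
ee_pos: [0.4826, -0.3389, 0.1502]
tool_rot: [-0.001, 0.724, 0.69, 0.0]
wrist_force: [-0.4, 0.7, 0.2]
width: 0.0852
gripper_force: 0.0
```

Call:
drive_tool(
  moves=[
    {"hand": 85, "tx": 0, "ty": 0, "tz": 0, "rx": 0, "ry": 0, "rz": 0},
    {"hand": 85, "tx": 0, "ty": 0, "tz": 0, "rx": 0, "ry": 0, "rz": 0},
    {"hand": 85, "tx": 0, "ty": 0, "tz": 0, "rx": 0, "ry": 0, "rz": 0},
  ],
)

```text
clock: 26.0
ee_pos: [0.4834, -0.3389, 0.1508]
tool_rot: [-0.0, 0.724, 0.69, 0.0]
wrist_force: [0.3, 0.4, -0.5]
width: 0.0847
gripper_force: 0.0
```

```bash
python3 near.py yellow; python3 plan.py 484.1 -338.9 60 -2.8 4
```

```text
yellow 3946 0.1087 [array([ 484.4, -338.9]), np.float64(22.1)]
at [ 483.4 -339.1  150.9] heading -2.7 t 26.05 w 0.08486540283070698 F [-0.1 -1.   1. ]
{"tz":23},{"tz":23},{"tz":22,"rz":0.1},{"ty":1,"tz":23}, -> [ 484.4 -339.1   59.9]
```

Call:
drive_tool(
  moves=[
    {"hand": 85, "tx": 0, "ty": 1, "tz": 25, "rx": 0, "ry": 0, "rz": 0},
    {"hand": 85, "tx": 0, "ty": 0, "tz": 30, "rx": 0, "ry": 0, "rz": 0},
    {"hand": 85, "tx": 0, "ty": 0, "tz": 24, "rx": 0, "ry": 0, "rz": 0},
    {"hand": 85, "tx": 0, "ty": 0, "tz": 9, "rx": 0, "ry": 0, "rz": 0},
    {"hand": 85, "tx": 0, "ty": 0, "tz": 3, "rx": 0, "ry": 0, "rz": 0},
  ],
)

```text
clock: 26.55
ee_pos: [0.4837, -0.3393, 0.059]
tool_rot: [-0.001, 0.724, 0.69, -0.0]
wrist_force: [-0.3, -0.4, 0.7]
width: 0.0851
gripper_force: 0.0
```

Call:
drive_tool(
  moves=[
    {"hand": 36, "tx": 0, "ty": 0, "tz": 0, "rx": 0, "ry": 0, "rz": 0},
    {"hand": 36, "tx": 0, "ty": 0, "tz": 0, "rx": 0, "ry": 0, "rz": 0},
    {"hand": 36, "tx": 0, "ty": 0, "tz": 0, "rx": 0, "ry": 0, "rz": 0},
    {"hand": 36, "tx": 0, "ty": 0, "tz": 0, "rx": 0, "ry": 0, "rz": 0},
    {"hand": 36, "tx": 0, "ty": 0, "tz": 0, "rx": 0, "ry": 0, "rz": 0},
  ],
)

```text
clock: 27.05
ee_pos: [0.4845, -0.3405, 0.0611]
tool_rot: [0.001, 0.724, 0.69, 0.0]
wrist_force: [-1.0, 1.4, 5.0]
width: 0.0429
gripper_force: 60.1
```

Call:
drive_tool(
  moves=[
    {"hand": 36, "tx": 0, "ty": 0, "tz": -10, "rx": 0, "ry": 0, "rz": 0},
    {"hand": 36, "tx": 0, "ty": 0, "tz": -25, "rx": 0, "ry": 0, "rz": 0},
    {"hand": 36, "tx": 0, "ty": 0, "tz": -40, "rx": 0, "ry": 0, "rz": 0},
    {"hand": 36, "tx": 0, "ty": 0, "tz": -35, "rx": 0, "ry": 0, "rz": 0},
    {"hand": 36, "tx": 0, "ty": 0, "tz": -20, "rx": 0, "ry": 0, "rz": 0},
  ],
)

```text
clock: 27.55
ee_pos: [0.4848, -0.3408, 0.1932]
tool_rot: [0.002, 0.724, 0.69, 0.0]
wrist_force: [1.1, -0.5, -3.3]
width: 0.0427
gripper_force: 61.2
```

```bash
python3 plan.py 484 -306 190 -1 2 486 315 190 19 15 489.1 350.9 190 20.9 4
```

```text
at [ 484.8 -340.8  193.2] heading -2.8 t 27.55 w 0.04271679374311108 F [ 1.1 -0.5 -3.3]
{"tx":17,"ty":-1,"tz":2,"rx":0.1,"ry":0.1,"rz":-0.9},{"tx":18,"ty":-1,"tz":1,"rx":0.1,"rz":-0.9}, -> [ 484.2 -305.7  190.1]
{"tx":41,"ty":-1,"rz":-1.3},{"tx":41,"rz":-1.3},{"tx":41,"ty":1,"rz":-1.3}
{"tx":41,"ty":2,"rz":-1.3},{"tx":41,"ty":3,"rz":-1.3},{"tx":41,"ty":4,"rz":-1.3},{"tx":41,"ty":5,"rz":-1.4},{"tx":41,"ty":6,"rz":-1.3}
{"tx":41,"ty":7,"rz":-1.4},{"tx":41,"ty":8,"rz":-1.3},{"tx":41,"ty":9,"rz":-1.4},{"tx":40,"ty":10,"rz":-1.3},{"tx":40,"ty":11,"rz":-1.4}
{"tx":40,"ty":12,"rz":-1.3},{"tx":39,"ty":14,"rz":-1.4}, -> [486.4 314.6 189.9]
{"tx":8,"ty":4,"rz":-0.5},{"tx":8,"ty":4,"rz":-0.5},{"tx":9,"ty":3,"rz":-0.4}
{"tx":8,"ty":4,"rz":-0.5}, -> [489.4 350.8 189.9]
```

Call:
drive_tool(
  moves=[
    {"hand": 36, "tx": 17, "ty": -1, "tz": 0, "rx": 0, "ry": 0, "rz": -0.9},
    {"hand": 36, "tx": 18, "ty": -1, "tz": 0, "rx": 0, "ry": 0, "rz": -0.9},
    {"hand": 36, "tx": 41, "ty": -1, "tz": 0, "rx": 0, "ry": 0, "rz": -1.3},
    {"hand": 36, "tx": 41, "ty": 0, "tz": 0, "rx": 0, "ry": 0, "rz": -1.3},
    {"hand": 36, "tx": 41, "ty": 1, "tz": 0, "rx": 0, "ry": 0, "rz": -1.3},
  ],
)

```text
clock: 28.05
ee_pos: [0.4807, -0.1776, 0.1878]
tool_rot: [-0.002, 0.688, 0.726, -0.001]
wrist_force: [0.3, 0.2, -2.2]
width: 0.0432
gripper_force: 61.2
```

Call:
drive_tool(
  moves=[
    {"hand": 36, "tx": 41, "ty": 2, "tz": 0, "rx": 0, "ry": 0, "rz": -1.3},
    {"hand": 36, "tx": 41, "ty": 3, "tz": 0, "rx": 0, "ry": 0, "rz": -1.3},
    {"hand": 36, "tx": 41, "ty": 4, "tz": 0, "rx": 0, "ry": 0, "rz": -1.3},
    {"hand": 36, "tx": 41, "ty": 5, "tz": 0, "rx": 0, "ry": 0, "rz": -1.4},
    {"hand": 36, "tx": 41, "ty": 6, "tz": 0, "rx": 0, "ry": 0, "rz": -1.3},
  ],
)

```text
clock: 28.55
ee_pos: [0.4797, 0.0277, 0.1881]
tool_rot: [-0.002, 0.644, 0.765, -0.001]
wrist_force: [1.5, -0.3, -1.1]
width: 0.0432
gripper_force: 61.2
```

Call:
drive_tool(
  moves=[
    {"hand": 36, "tx": 41, "ty": 7, "tz": 0, "rx": 0, "ry": 0, "rz": -1.4},
    {"hand": 36, "tx": 41, "ty": 8, "tz": 0, "rx": 0, "ry": 0, "rz": -1.3},
    {"hand": 36, "tx": 41, "ty": 9, "tz": 0, "rx": 0, "ry": 0, "rz": -1.4},
    {"hand": 36, "tx": 40, "ty": 10, "tz": 0, "rx": 0, "ry": 0, "rz": -1.3},
    {"hand": 36, "tx": 40, "ty": 11, "tz": 0, "rx": 0, "ry": 0, "rz": -1.4},
  ],
)

```text
clock: 29.05
ee_pos: [0.48, 0.2347, 0.1878]
tool_rot: [-0.001, 0.598, 0.802, -0.002]
wrist_force: [0.9, 0.8, -2.0]
width: 0.0432
gripper_force: 61.1
```

Call:
drive_tool(
  moves=[
    {"hand": 36, "tx": 40, "ty": 12, "tz": 0, "rx": 0, "ry": 0, "rz": -1.3},
    {"hand": 36, "tx": 39, "ty": 14, "tz": 0, "rx": 0, "ry": 0, "rz": -1.4},
    {"hand": 36, "tx": 8, "ty": 4, "tz": 0, "rx": 0, "ry": 0, "rz": -0.5},
    {"hand": 36, "tx": 8, "ty": 4, "tz": 0, "rx": 0, "ry": 0, "rz": -0.5},
    {"hand": 36, "tx": 9, "ty": 3, "tz": 0, "rx": 0, "ry": 0, "rz": -0.4},
  ],
)

```text
clock: 29.55
ee_pos: [0.4861, 0.3418, 0.1885]
tool_rot: [-0.0, 0.57, 0.821, -0.002]
wrist_force: [0.4, -0.4, -2.2]
width: 0.0429
gripper_force: 61.2
```

Call:
drive_tool(
  moves=[
    {"hand": 36, "tx": 8, "ty": 4, "tz": 0, "rx": 0, "ry": 0, "rz": -0.5},
    {"hand": 36, "tx": 0, "ty": 0, "tz": 0, "rx": 0, "ry": 0, "rz": 0},
    {"hand": 36, "tx": 0, "ty": 0, "tz": 0, "rx": 0, "ry": 0, "rz": 0},
    {"hand": 36, "tx": 0, "ty": 0, "tz": 0, "rx": 0, "ry": 0, "rz": 0},
    {"hand": 36, "tx": 0, "ty": 0, "tz": 0, "rx": 0, "ry": 0, "rz": 0},
  ],
)

```text
clock: 30.05
ee_pos: [0.4887, 0.3507, 0.1899]
tool_rot: [0.0, 0.567, 0.823, -0.0]
wrist_force: [0.2, -0.4, -2.7]
width: 0.0426
gripper_force: 61.3
```

```bash
python3 near.py yellow; python3 plan.py 489.1 350.9 70 20.9 4
```

```text
yellow 10847 0.2376 [array([488.3, 352.7]), np.float64(22.3)]
at [488.6 350.9 189.9] heading 20.9 t 30.1 w 0.04265995792211057 F [-0.  -0.3 -1.3]
{"tz":30},{"tz":30},{"tz":30},{"tz":30}, -> [488.6 350.9  69.9]
```

Call:
drive_tool(
  moves=[
    {"hand": 36, "tx": -1, "ty": 0, "tz": 22, "rx": 0, "ry": 0, "rz": 0},
    {"hand": 36, "tx": 0, "ty": 0, "tz": 35, "rx": 0, "ry": 0, "rz": 0},
    {"hand": 36, "tx": 0, "ty": 0, "tz": 35, "rx": 0, "ry": 0, "rz": 0},
    {"hand": 36, "tx": 0, "ty": 0, "tz": 20, "rx": 0, "ry": 0, "rz": 0},
    {"hand": 36, "tx": 0, "ty": 0, "tz": 7, "rx": 0, "ry": 0, "rz": 0},
  ],
)

```text
clock: 30.6
ee_pos: [0.4875, 0.3494, 0.0685]
tool_rot: [-0.001, 0.567, 0.824, -0.002]
wrist_force: [-0.6, 0.2, -2.4]
width: 0.0427
gripper_force: 61.3
```

Call:
drive_tool(
  moves=[
    {"hand": 36, "tx": 0, "ty": 0, "tz": 3, "rx": 0, "ry": 0, "rz": 0},
    {"hand": 36, "tx": 0, "ty": 0, "tz": 3, "rx": 0, "ry": 0, "rz": 0},
    {"hand": 36, "tx": 0, "ty": 0, "tz": 2, "rx": 0, "ry": 0, "rz": 0},
    {"hand": 36, "tx": 0, "ty": 0, "tz": 0.5, "rx": 0, "ry": 0, "rz": 0},
    {"hand": 36, "tx": 0, "ty": 0, "tz": 0.5, "rx": 0, "ry": 0, "rz": 0},
  ],
)

```text
clock: 31.1
ee_pos: [0.4891, 0.3509, 0.0625]
tool_rot: [0.0, 0.567, 0.824, 0.001]
wrist_force: [0.1, -0.1, -2.6]
width: 0.0428
gripper_force: 61.3
```

Call:
drive_tool(
  moves=[
    {"hand": 36, "tx": 0, "ty": 0, "tz": 0.5, "rx": 0, "ry": 0, "rz": 0},
    {"hand": 36, "tx": 0, "ty": 0, "tz": 0.5, "rx": 0, "ry": 0, "rz": 0},
    {"hand": 36, "tx": 0, "ty": 0, "tz": 0.5, "rx": 0, "ry": 0, "rz": 0},
    {"hand": 36, "tx": 0, "ty": 0, "tz": 0.5, "rx": 0, "ry": 0, "rz": 0},
    {"hand": 36, "tx": 0, "ty": 0, "tz": 0, "rx": 0, "ry": 0, "rz": 0},
  ],
)

```text
clock: 31.6
ee_pos: [0.4889, 0.3508, 0.0611]
tool_rot: [-0.0, 0.567, 0.824, 0.0]
wrist_force: [-1.8, -1.1, 9.1]
width: 0.0428
gripper_force: 62.0
```

Contact. Release, raise clear, and check.

Call:
drive_tool(
  moves=[
    {"hand": 55, "tx": 0, "ty": 0, "tz": 0, "rx": 0, "ry": 0, "rz": 0},
    {"hand": 85, "tx": 0, "ty": 0, "tz": 0, "rx": 0, "ry": 0, "rz": 0},
    {"hand": 85, "tx": 0, "ty": 0, "tz": 0, "rx": 0, "ry": 0, "rz": 0},
    {"hand": 85, "tx": 0, "ty": 0, "tz": 0, "rx": 0, "ry": 0, "rz": 0},
  ],
)

```text
clock: 32.0
ee_pos: [0.4888, 0.3506, 0.0597]
tool_rot: [-0.0, 0.567, 0.824, -0.0]
wrist_force: [-0.6, -0.1, 0.6]
width: 0.0847
gripper_force: 0.0
```

Call:
drive_tool(
  moves=[
    {"hand": 85, "tx": 0, "ty": 0, "tz": -10, "rx": 0, "ry": 0, "rz": 0},
    {"hand": 85, "tx": 0, "ty": 0, "tz": -25, "rx": 0, "ry": 0, "rz": 0},
    {"hand": 85, "tx": 0, "ty": 0, "tz": -35, "rx": 0, "ry": 0, "rz": 0},
    {"hand": 85, "tx": 0, "ty": 0, "tz": -35, "rx": 0, "ry": 0, "rz": 0},
    {"hand": 85, "tx": 0, "ty": 0, "tz": -20, "rx": 0, "ry": 0, "rz": 0},
  ],
)

```text
clock: 32.5
ee_pos: [0.49, 0.3512, 0.1884]
tool_rot: [0.001, 0.567, 0.824, 0.002]
wrist_force: [1.0, -0.2, 0.3]
width: 0.085
gripper_force: 0.0
```

Call:
drive_tool(
  moves=[
    {"hand": 85, "tx": 20, "ty": -15, "tz": 0, "rx": 0, "ry": 0, "rz": 0},
    {"hand": 85, "tx": 40, "ty": -15, "tz": 0, "rx": 0, "ry": 0, "rz": 0},
    {"hand": 85, "tx": 40, "ty": -15, "tz": 0, "rx": 0, "ry": 0, "rz": 0},
    {"hand": 85, "tx": 40, "ty": -15, "tz": 0, "rx": 0, "ry": 0, "rz": 0},
    {"hand": 85, "tx": 20, "ty": 0, "tz": 0, "rx": 0, "ry": 0, "rz": 0},
  ],
)

```text
clock: 33.0
ee_pos: [0.3708, 0.4823, 0.1854]
tool_rot: [-0.002, 0.564, 0.825, 0.0]
wrist_force: [0.8, 0.9, 0.4]
width: 0.0849
gripper_force: 0.0
```

Call:
drive_tool(
  moves=[
    {"hand": 85, "tx": 0, "ty": 0, "tz": 0, "rx": 0, "ry": 0, "rz": 0},
    {"hand": 85, "tx": 0, "ty": 0, "tz": 0, "rx": 0, "ry": 0, "rz": 0},
    {"hand": 85, "tx": 0, "ty": 0, "tz": 0, "rx": 0, "ry": 0, "rz": 0},
    {"hand": 85, "tx": 0, "ty": 0, "tz": 0, "rx": 0, "ry": 0, "rz": 0},
  ],
)

```text
clock: 33.4
ee_pos: [0.3772, 0.477, 0.185]
tool_rot: [0.0, 0.568, 0.823, -0.0]
wrist_force: [-0.1, -1.1, -0.6]
width: 0.085
gripper_force: 0.0
```

```bash
python3 - <<'E'
from plant import read_camera,state
import cv2
c=read_camera("scene");cv2.imwrite("pics/end.png",c["color"][:,:,::-1]);print(state()["qd"])
E
```

```text
[-0.00644589  0.00099737 -0.00683924 -0.00272846 -0.00238613  0.00063191
 -0.00047605]
```

View pics/end.png

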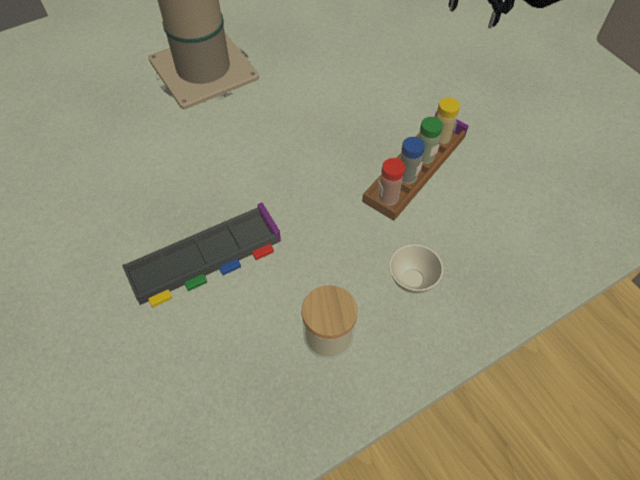

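All four jars stand upright in the walnut rack: yellow (448,107) by the purple end, then green, blue, and red (393,170) farthest away. The canister (330,310) and bowl (415,268) have not moved.

```bash
python3 -c "from plant import finish_job;print(finish_job())"
```

```text
the job is handed in; nothing more can be done
None
```

The job is handed in: all four jars stand upright in the walnut rack in reverse order (yellow at the purple end, then green, blue, red), each set down gently (at most 9.5 N measured), at about 33 s on the robot's clock, with the canister and bowl left where they stood.

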